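# Tighten the spice rack's foot bolt by feel

### The job

The spice rack on the fridge wobbles because the bolt in its foot is loose. Take the hex key that stands in the bamboo box, feel gently for the off-centre hex socket down in the foot's round well, turn the bolt clockwise until it stops, letting go and taking a fresh grip as often as needed, and stand the key back in its hole in the box. Leave everything else where it is and press down no harder than about 20 N, or the bolt's springy washer is crushed; touch the rack and the bolt only with the key.

Things in the scene. Friction and masses are not known exactly. Their poses are not given: they have to be found in the camera images.
- rack: Low rack fixed to the fridge top. Origin: surface, under the well's centre; z up. Its foot is a grey square box 92 x 92 mm along x, y, 46 mm high, a 34 mm round well in its top. A flat arm (14 mm high) runs along -y to two posts with a wooden board: 120 mm wide in x, 110 to 280 mm along -y from the origin, top 114 mm up, wire rail on its +x edge up to 138 mm.
- well (a point): Centre of the well's mouth, 46 mm above the surface. 6 mm below it is the flat steel bolt head that fills the well. Its hex socket (15 mm across flats, 20 mm deep below that face, flat floor) is off-centre, anywhere within 6 mm of the well's axis, flats pointing any way: feel for both. The socket stays in place as the bolt turns.
- bolt (a joint): How far the bolt is tightened, rad: grows as it turns clockwise seen from above. Hard stop at 3.9 (tight). Starts between 0.5 and 1.3. Stays where it is left; friction about 0.12 N m. Does not tell which way the flats point.
- washer (a joint): How far the bolt has been pushed straight down on its springy washer, m: 0 when not pressed, then 1 mm for each 4 N beyond the first 1.5 N; springs back. More than 6 mm (about 25 N) crushes the washer.
- box: Bamboo box, 170 x 100 mm, 60 mm high, fixed, its sliding lid closed. Origin: centre of its underside, z up, x along its length.
- hole (a point): Mouth of the round hole in the box's lid, 60 mm above the surface, 45 mm from the box's middle along its -x: 20 mm diameter, 45 mm deep, rim slightly bevelled. The key starts standing in it, a little loose, tip on the hole's floor.
- key: Hex key, about 0.1 to 0.2 kg. Origin at the tip, z up the key. 0-5 mm: round tapered nose, 9 mm diameter at the tip, 13 behind; to 75 mm: hex shank, 14 mm across flats (16.2 over corners), flats facing +x and -x; 75-117 mm: black square grip 26 x 26 mm, sides facing x and y. The shank enters the socket with flats lined up within 8 degrees. Stands by itself in socket or hole.
- key_tip (a point): The key's tip, on its axis (same as its origin).
- key_grip (a point): Centre of the key's square grip, 96 mm above the tip on its axis.
- jar: Bystander, loose: clip-top glass jar, 96 mm across, 145 mm tall, standing; origin at the centre of its base.
- spoons: Bystander, loose: three yellow plastic measuring spoons fanned out on a ring, lying flat, about 140 mm by 80 mm, at most 15 mm high; origin near the middle of the fan on the surface.
- dish: Bystander, loose: black ceramic dish, 110 mm across, 35 mm high; origin at the centre of its base.
- shaker: Bystander, loose: empty open steel shaker, 82 mm across the rim, 120 mm tall; origin at the centre of its base.
- spice: Bystander, loose: small amber glass spice jar, 44 mm across, 75 mm tall, standing on the rack's board; origin at the centre of its base.
- tin: Bystander, loose: round tin, 70 mm across, 80 mm tall; origin at the centre of its base.
- mug: Bystander, loose: white mug, 76 mm across, 85 mm tall; origin at the centre of its base.
Things that resemble listed ones, but are neither listed nor needed, are in the scene too. Of the things shaped like the key, the bare steel one is meant. Of the things like the box, leave any that is pink; of the rest the smaller one is meant.

How it is judged:
By the outcome, as a careful person would: the job done as asked, in the order asked, and still so for the second after the job is handed in, with the robot touching nothing.
It also fails if it takes over 72 s, if anything falls off the work surface, if the arm or the gripper's body presses on something with over 40 N, if the wrist force passes 120 N, or if a joint passes its speed limit or range.

### The arm

A 6-joint arm with a two-finger parallel gripper is mounted at the origin on the work surface. World frame = base frame: x ahead of the robot, y to its left, z up, the work surface at z = 0. Lengths are in m, angles in degrees, forces in N, time in s.
With the tool pointing down it reaches from about 0.25 to 0.725 m from the base axis. Payload 9.7 kg.
Tool frame: the origin (TCP) lies between the finger pads; the fingertips stand 11 mm ahead of it and the grasp point (between the pads) lies 8 mm behind it; y points along the fingers, x is the direction in which the jaws open and shut, and the axes are right-handed (so a half turn about y gives the same grasp; the last joint's range is limited). The gripper opens to 85 mm and grips with 20 to 120 N. Pads are 22 mm wide; open, the fingers measure 114 mm over their backs; the gripper's body (76 mm by 85 mm) begins 54 mm behind the grasp point. The pads swing forward as they close: fully open they stand 13 mm farther back than shut.
Start: joints at [75.459, 4.979, 10.078, 95.1, 0, 90], TCP at [0.138, 0.532, 0.242] pointing down, gripper open.
Joint ranges: [-179.16, 179.16], [-48.56, 103.87], [-65.8, 70.77], [-126.05, 130.52], [-82.76, 87.17], [-180, 180]. Speed limits (degrees/s): [127.2, 127.2, 147.25, 180, 180, 180].

### API

Orientations are given as [roll, pitch, yaw] about the fixed x, y, z axes, in that order (R = Rz(yaw) Ry(pitch) Rx(roll)).
In Python, from workcell import bot, vision gives the robot as it stands. The module is installed in compiled form; this text tells all that it offers.
- The arm moves only by the shell command python3 -m crank 'ROWS' [OPENING] [FORCE]. ROWS is text: rows parted by semicolons, each of 6 numbers parted by spaces: the shift along the tool's x, y, z in m, then the turn, a rotation vector about the tool's x, y, z in rad. A call has 1 to 8 rows; each row is the pose to reach, as a shift and turn from the pose commanded when the call began, along the tool's axes at that moment; what a row does not reach only later rows make up. A row lasts 1/10 s, in which the tool goes at most 50 mm and 8.59 degrees, less where a joint would pass 70% of its speed; a pose out of reach is approached as far as the arm can. A call with a gripper value outside its range is refused whole. OPENING is the gripper's target within -1 to 1 (shut at 1, half-way at 0, fully open at -1), set as the call begins (- or left out, the last holds). The fingers move at their own pace and stop on an object; FORCE is the grip in N (left out, the last holds). Time passes only in rows, so rows that repeat a pose let the fingers close. It gives the time, the measured TCP pose, the force and the opening at its end, in the units of the state.
- bot.get_obs(): the state, without advancing time (a new reading comes with each control period).
- vision.camera(name): name is "side" or "top"; returns the picture (420x560x3 uint8, red, green, blue); there is no depth.
- vision.get_calibration(name): a dict with "fx", "fy", "cx", "cy" (pixels), "rvec" (rotation vector, rad) and "tvec" (3), from world to camera coordinates, as OpenCV has them. Camera axes: x right, y down, z forward; pixel columns grow to the right and rows downward; lengths in m; the calibration is good to about 2 mm. A picture is of the moment at which its call begins. get_calibration takes no time and is no camera call.
- bot.job_done(): hands the job in, once; it reports no verdict.
The state is a dict: "time": time; "q": joint angles; "qd": joint speeds; "joint_efforts": joint torques, N m; "ee_pos": TCP position; "tcp_rot": TCP orientation; "wrist_force": force on the tool from outside, world axes, zero at the start; "torque": the same for the moment, N m; "opening": finger opening in m.
Only numpy, scipy, OpenCV 4.12 (cv2) and the standard library are available. Lean on these libraries where they do the work, as an engineer would, in place of code of your own. Each camera call takes 0.05 s, during which the arm holds its last target. There are 200 camera calls.

## Working session

There is one attempt and no reset: what is moved stays moved. The work goes in short steps, Python scripts to look and compute and a shell command to move; the robot and the scene stay as the last step left them, time stands still between calls to the robot, and variables do not carry over. Pictures are saved under pics/ and viewed, about 8 in all and at most 12, crops included, and the job is handed in when it is done.

```bash
mkdir -p pics
python3 - <<'E'
from workcell import bot, vision
import cv2,numpy as np
for n in("side","top"):
    im=vision.camera(n); cv2.imwrite(f"pics/{n}0.png",cv2.cvtColor(im,cv2.COLOR_RGB2BGR))
    c=vision.get_calibration(n); R=cv2.Rodrigues(np.array(c["rvec"]))[0]; print(n,c,"pos",-R.T@np.array(c["tvec"]).ravel())
print(bot.get_obs())
a=cv2.imread("pics/side0.png");b=cv2.imread("pics/top0.png")
E
```

```text
side {'fx': 496.50189629618745, 'fy': 496.50189629618745, 'cx': 277.97274472158455, 'cy': 210.5276881314595, 'rvec': array([ 0.15581005, -2.86921575,  1.12997058]), 'tvec': array([0.53127394, 0.06212118, 1.34769147])} pos [0.41511452 0.92740138 1.03440318]
top {'fx': 388.4143801305729, 'fy': 388.4143801305729, 'cx': 274.97494327658546, 'cy': 207.97335707839252, 'rvec': array([ 2.22714389, -2.16267852,  0.08577421]), 'tvec': array([-0.00223583,  0.50612381,  1.01473803])} pos [0.43929903 0.02566255 1.04509204]
{'time': 0.1, 'q': array([7.54597599e+01, 5.00704545e+00, 1.00370904e+01, 9.50984529e+01,
       3.04006359e-04, 9.00013242e+01]), 'qd': array([ 0.03632998, -0.10799701,  0.18546622, -0.03107559,  0.00446026,
       -0.13234553]), 'joint_efforts': array([ 4.69370589e-04, -5.21561909e+01,  4.65650833e+01,  1.59482349e-02,
       -4.91190747e-06, -1.08535875e-05]), 'ee_pos': array([0.13803208, 0.53219404, 0.24164557]), 'tcp_rot': array([-8.99996976e+01,  6.84078976e-02,  7.54584357e+01]), 'wrist_force': array([ 0.15005159, -0.85714102,  0.46201383]), 'torque': array([-0.04117192,  0.07245486, -0.02320643]), 'opening': 0.08584410605504537}
```

View pics/top0.png

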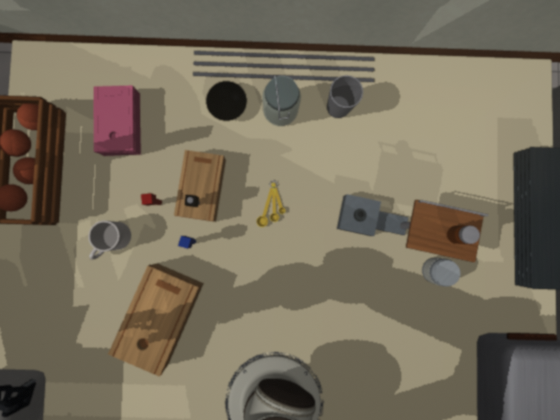

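View pics/side0.png

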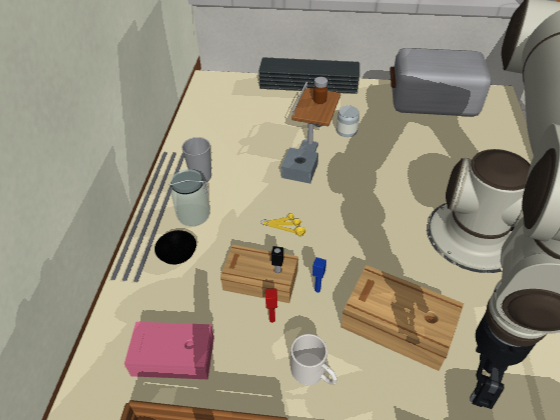

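Top view: the steel key with the black grip stands in the small bamboo box at top (191,201), side (277,256). The lookalikes are a red key at top (148,199), a blue key at top (186,242), a large bamboo box at (155,320) and a pink box at (116,120). The rack foot is at top (360,215), with its well at side (299,160). I choose the black-grip key in the smaller bamboo box and will check it in a close crop.

```bash
cat > h.py <<'E'
import cv2,numpy as np
from workcell import bot,vision
def cal(n):
    c=vision.get_calibration(n);K=np.array([[c["fx"],0,c["cx"]],[0,c["fy"],c["cy"]],[0,0,1]])
    return K,np.array(c["rvec"],float),np.array(c["tvec"],float)
def onz(n,uv,z):
    K,r,t=cal(n);R=cv2.Rodrigues(r)[0];C=-R.T@t
    d=R.T@np.linalg.solve(K,[uv[0],uv[1],1.]);return (C+d*(z-C[2])/d[2]).round(4)
def tri(us,ut):
    P=[np.array(K@np.c_[cv2.Rodrigues(r)[0],t]) for K,r,t in map(cal,("side","top"))]
    X=cv2.triangulatePoints(P[0],P[1],np.array(us,float),np.array(ut,float)).ravel();return (X[:3]/X[3]).round(4)
def proj(n,X):
    K,r,t=cal(n);return cv2.projectPoints(np.array(X,float).reshape(-1,3),r,t,K,None)[0].reshape(-1,2)
def crop(n,u,v,w,h,s,im=None):
    if im is None: im=cv2.cvtColor(vision.camera(n),cv2.COLOR_RGB2BGR)
    return cv2.resize(im[v:v+h,u:u+w],None,fx=s,fy=s,interpolation=cv2.INTER_CUBIC)
E
python3 - <<'E'
from h import *
a=cv2.imread("pics/side0.png");b=cv2.imread("pics/top0.png")
A=crop("side",215,230,80,60,5,a);B=crop("top",160,145,80,60,5,b)
B=crop("top",160,155,80,60,5,b)
C=crop("side",265,130,80,60,5,a);D=crop("top",330,185,80,60,5,b)
cv2.imwrite("pics/c1.png",np.vstack([np.hstack([A,B]),np.hstack([C,D])]))
print(onz("top",(191,201),.132),onz("side",(278,250),.132))
E
```

```text
[0.509  0.2119 0.132 ] [0.5083 0.2158 0.132 ]
```

View pics/c1.png

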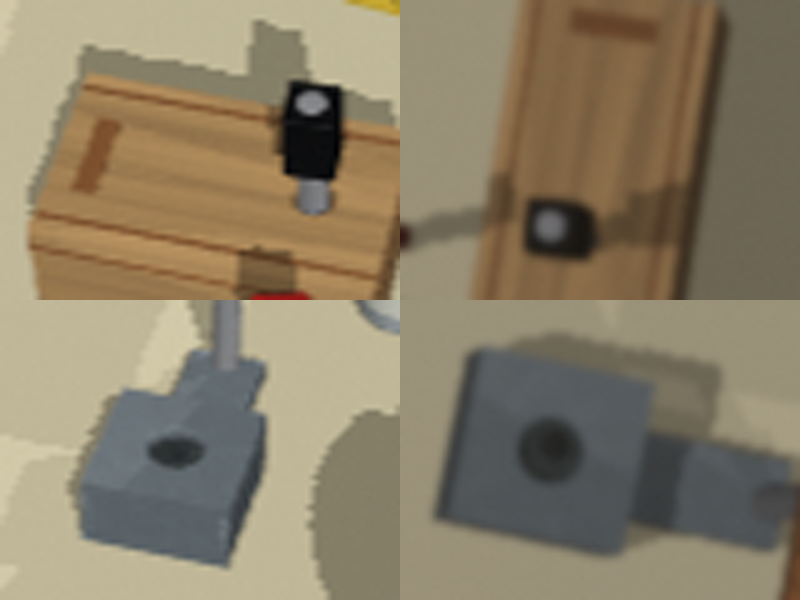

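Run:
```python
from h import *
k=lambda x,y:(160+(x-400)/5,155+y/5)
d=lambda x,y:(330+(x-400)/5,185+(y-300)/5)
s1=lambda x,y:(215+x/5,230+y/5); s2=lambda x,y:(265+x/5,130+(y-300)/5)
print("key",onz("top",k(549,225),.132),onz("side",s1(312,103),.132),tri(s1(312,103),k(549,225)))
print("keyhole side",onz("side",s1(314,208),.06))
print("well",onz("top",d(551,450),.046),onz("side",s2(176,452),.046),tri(s2(176,452),d(551,450)))
def ang(p,q): v=q-p; return np.degrees(np.arctan2(v[1],v[0])).round(1),np.linalg.norm(v).round(4)
P=[onz("top",d(*p),.046) for p in((490,350),(652,380),(622,553),(455,520))]
print("foot top",[ang(P[i],P[(i+1)%4]) for i in range(4)],np.mean(P,0))
Q=[onz("side",s2(*p),.046) for p in((122,392),(265,415),(228,502),(82,488))]
print("foot side",[ang(Q[i],Q[(i+1)%4]) for i in range(4)],np.mean(Q,0))
Q=[onz("side",s1(*p),.06) for p in((87,75),(32,212),(378,280))]
print("box side",[ang(Q[i],Q[i+1]) for i in range(2)],Q)
print("box top L",ang(onz("top",k(473,300),.06),onz("top",k(520,0),.06)),"R",ang(onz("top",k(672,300),.06),onz("top",k(712,0),.06)))
T=[onz("side",s1(*p),.132) for p in((290,80),(342,88),(337,122),(283,113))]
print("grip side",[ang(T[i],T[(i+1)%4]) for i in range(4)],np.mean(T,0))
```

```text
key [0.5113 0.2149 0.132 ] [0.5095 0.2177 0.132 ] [0.5104 0.2154 0.1291]
keyhole side [0.5087 0.2249 0.06  ]
well [ 0.4924 -0.2076  0.046 ] [ 0.4897 -0.1995  0.046 ] [ 0.4913 -0.2097  0.0371]
foot top [(np.float64(-98.8), np.float64(0.0854)), (np.float64(170.9), np.float64(0.091)), (np.float64(80.5), np.float64(0.0878)), (np.float64(-10.6), np.float64(0.09))] [ 0.49225 -0.20955  0.046  ]
foot side [(np.float64(171.6), np.float64(0.0899)), (np.float64(78.1), np.float64(0.0823)), (np.float64(-2.4), np.float64(0.0869)), (np.float64(-99.4), np.float64(0.0912))] [ 0.491025 -0.202725  0.046   ]
box side [(np.float64(82.4), np.float64(0.0873)), (np.float64(172.7), np.float64(0.1709))] [array([0.6321, 0.1549, 0.06  ]), array([0.6436, 0.2414, 0.06  ]), array([0.4741, 0.263 , 0.06  ])]
box top L (np.float64(-6.3), np.float64(0.1549)) R (np.float64(-5.3), np.float64(0.1549))
grip side [(np.float64(174.9), np.float64(0.0248)), (np.float64(89.4), np.float64(0.0201)), (np.float64(-5.9), np.float64(0.0254)), (np.float64(-92.3), np.float64(0.0197))] [0.5092  0.21625 0.132  ]
```

Both views agree: the key is at about (0.510, 0.216) at yaw −6° (mod 90), and the well is at about (0.491, −0.207) with the foot at yaw −9°. Sizes match the description. I'll start the approach and take an enhanced crop of the well on the way.

```bash
cat >> h.py <<'E'
from scipy.spatial.transform import Rotation as Rn
def goto(p,yaw,q=True):
    """shift and turn in tool axes from measured pose to TCP p, tool down, jaw yaw"""
    o=bot.get_obs();R=Rn.from_euler('xyz',o["tcp_rot"],degrees=True)
    T=Rn.from_euler('xyz',[-90,0,yaw],degrees=True)
    print("rows:",R.inv().apply(np.array(p)-o["ee_pos"]).round(4),(R.inv()*T).as_rotvec().round(3),"| t",round(o["time"],2),"ee",o["ee_pos"].round(4),o["tcp_rot"].round(2),"q1,q6",o["q"][[0,5]].round(1),"F",o["wrist_force"].round(1),"M",o["torque"].round(2),"op",round(o["opening"],4))
E
python3 - <<'E'
from h import *
goto((.510,.216,.200),-6)
im=cv2.imread("pics/top0.png");s=cv2.imread("pics/side0.png")
A=crop("top",350,205,20,20,20,im);B=crop("side",287,150,26,20,20,s)[:, :400]
f=lambda x:cv2.convertScaleAbs(np.clip(x.astype(float)-20,0,255),alpha=2.6)
cv2.imwrite("pics/well.png",f(np.hstack([A,B])))
E
```

```text
rows: [-0.2126  0.0419 -0.4394] [ 1.000e-03  1.422e+00 -1.000e-03] | t 0.1 ee [0.138  0.5322 0.2416] [-9.000e+01  7.000e-02  7.546e+01] q1,q6 [75.5 90. ] F [ 0.2 -0.9  0.5] M [-0.04  0.07 -0.02] op 0.0858
```

View pics/well.png

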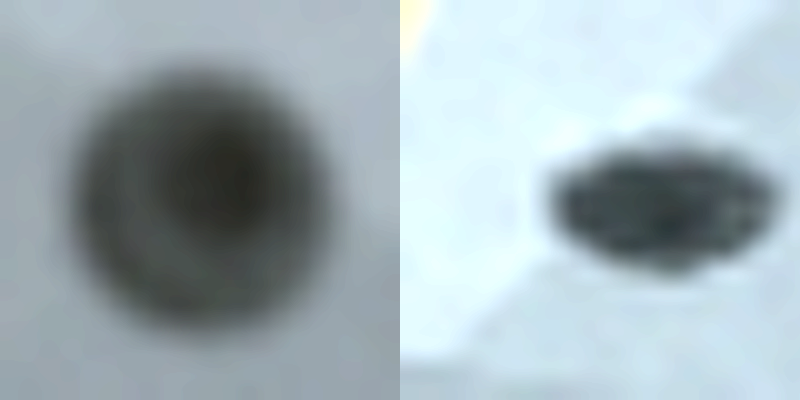

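The well ring is centred near (205,198) in the left crop. A darker blob, the socket, sits near (225,180), to the right of and above centre, so I have a first guess for feeling. Now approaching the key.

```bash
R='-0.2126 0.0419 -0.4394 0 1.422 0'; python3 -m crank '-0.2126 0.02 -0.4394 0 1.422 0;-0.2126 0.02 -0.4394 0 1.422 0;-0.2126 0.02 -0.4394 0 1.422 0;-0.2126 0.02 -0.4394 0 1.422 0;-0.2126 0.02 -0.4394 0 1.422 0;-0.2126 0.02 -0.4394 0 1.422 0;-0.2126 0.02 -0.4394 0 1.422 0;-0.2126 0.02 -0.4394 0 1.422 0' -1 40
python3 - <<'E'
from h import *
w=lambda x,y:(350+(x+.5)/20-.5,205+(y+.5)/20-.5)
print("well",onz("top",w(205,198),.046),"socket",onz("top",w(225,180),.040))
k=(160+149.5/5-.5,155+225.5/5-.5); s=(215+312.5/5-.5,230+103.5/5-.5)
print("key",onz("top",k,.132),onz("side",s,.132),tri(s,k))
goto((.510,.216,.200),-6)
E
```

```text
time: 0.9
ee_pos: [0.4438, 0.2718, 0.2256]
tcp_rot: [-90.0, 0.0, 6.3]
wrist_force: [0.3, 0.5, 0.0]
opening: 0.0856
well [ 0.4939 -0.2065  0.046 ] socket [ 0.4966 -0.2104  0.04  ]
key [0.5122 0.2158 0.132 ] [0.5105 0.2166 0.132 ] [0.5112 0.216  0.1312]
rows: [ 0.0596  0.0256 -0.0628] [ 0.     0.216 -0.   ] | t 0.9 ee [0.4438 0.2718 0.2256] [-9.00e+01  1.00e-02  6.35e+00] q1,q6 [ 31.5 115.1] F [0.3 0.5 0. ] M [ 0.09 -0.03 -0.06] op 0.0856
```

```bash
python3 -m crank '.0606 .02 -.0629 0 .216 0;.0606 .0256 -.0629 0 .216 0;.0606 .0256 -.0629 0 .216 0;.0606 .0556 -.0629 0 .216 0;.0606 .0856 -.0629 0 .216 0;.0606 .1086 -.0629 0 .216 0;.0606 .1236 -.0629 0 .216 0;.0606 .1236 -.0629 0 .216 0'
python3 -m crank '0 0 0 0 0 0;0 0 0 0 0 0;0 0 0 0 0 0;0 0 0 0 0 0;0 0 0 0 0 0;0 0 0 0 0 0;0 0 0 0 0 0' 0.6 20
python3 - <<'E'
from h import *
goto((.511,.216,.102),84)
E
```

```text
time: 1.7
ee_pos: [0.5089, 0.218, 0.1003]
tcp_rot: [-90.1, 0.2, -5.6]
wrist_force: [-0.2, -0.2, -0.7]
opening: 0.0852
time: 2.4
ee_pos: [0.5107, 0.2183, 0.1032]
tcp_rot: [-90.0, -0.1, -5.7]
wrist_force: [1.4, 1.0, 5.3]
opening: 0.0255
rows: [ 0.0005  0.0012 -0.0023] [ 1.000e-03 -1.565e+00  2.000e-03] | t 2.4 ee [0.5107 0.2183 0.1032] [-89.96  -0.09  -5.68] q1,q6 [ 23.1 118.8] F [1.4 1.  5.3] M [-0.03 -0.39  0.02] op 0.0255
```

```bash
python3 -m crank '0 0 0 0 0 0;0 0 0 0 0 0;0 0 0 0 0 0;0 0 -.0 0 -.15 0;0 0 0 0 -.3 0;0 0 0 0 -.45 0;0 0 0 0 -.6 0;0 0 0 0 -.75 0' -0.6 20
python3 -m crank '0 0 0 0 -.15 0;0 0 0 0 -.3 0;0 0 0 0 -.45 0;0 0 0 0 -.6 0;0 0 0 0 -.75 0;0 0 0 0 -.82 0;0 0 0 0 -.82 0'
python3 -m crank '0 0 0 0 0 0;0 0 0 0 0 0;0 0 0 0 0 0;0 0 0 0 0 0;0 0 0 0 0 0;0 0 0 0 0 0;0 0 0 0 0 0' 0.6 60
python3 - <<'E'
from h import *
goto((.511,.216,.102),84)
E
```

```text
time: 3.2
ee_pos: [0.5099, 0.2181, 0.102]
tcp_rot: [-90.0, 0.0, 37.7]
wrist_force: [0.4, 0.5, 0.3]
opening: 0.0686
time: 3.9
ee_pos: [0.51, 0.2181, 0.102]
tcp_rot: [-90.0, 0.0, 84.3]
wrist_force: [-0.5, 0.6, 0.0]
opening: 0.068
time: 4.6
ee_pos: [0.5102, 0.2181, 0.1024]
tcp_rot: [-90.0, 0.0, 84.3]
wrist_force: [-0.4, -2.1, 2.5]
opening: 0.0252
rows: [-0.002   0.0004 -0.001 ] [ 0.     0.005 -0.   ] | t 4.6 ee [0.5102 0.2181 0.1024] [-9.001e+01  1.000e-02  8.427e+01] q1,q6 [23.1 28.9] F [-0.4 -2.1  2.5] M [-0.43  0.11 -0.02] op 0.0252
```

```bash
python3 -m crank '0 -.01 0 0 0 0;0 -.025 0 0 0 0;0 -.045 0 0 0 0;0 -.065 0 0 0 0;0 -.085 0 0 0 0;0 -.095 0 0 0 0;0 -.095 0 0 0 0'
python3 - <<'E'
from h import *
goto((.4965,-.2095,.180),120)
E
```

```text
time: 5.3
ee_pos: [0.5108, 0.2185, 0.1994]
tcp_rot: [-90.1, -0.1, 84.3]
wrist_force: [0.1, -0.4, -2.5]
opening: 0.0254
rows: [-0.4274  0.0188 -0.0283] [ 0.003 -0.623  0.001] | t 5.3 ee [0.5108 0.2185 0.1994] [-9.015e+01 -9.000e-02  8.428e+01] q1,q6 [23.2 28.9] F [ 0.1 -0.4 -2.5] M [ 0.02 -0.    0.01] op 0.0254
```

```bash
python3 -m crank '-.045 0 -.003 0 -.06 0;-.09 0 -.006 0 -.13 0;-.135 0 -.009 0 -.2 0;-.18 0 -.012 0 -.27 0;-.225 0 -.015 0 -.34 0;-.27 0 -.018 0 -.41 0;-.315 0 -.021 0 -.48 0;-.36 0.0 -.024 0 -.55 0'
python3 - <<'E'
from h import *
goto((.4965,-.2095,.155),120)
E
```

```text
time: 6.1
ee_pos: [0.4975, -0.1441, 0.1965]
tcp_rot: [-90.0, -0.0, 116.0]
wrist_force: [1.4, 0.1, -1.9]
opening: 0.0252
rows: [-0.0584  0.0414  0.0295] [-0.001 -0.07   0.001] | t 6.1 ee [ 0.4975 -0.1441  0.1965] [-8.9970e+01 -4.0000e-02  1.1596e+02] q1,q6 [-16.2 -42.1] F [ 1.4  0.1 -1.9] M [-0.   -0.06  0.03] op 0.0252
```

```bash
python3 -m crank '-.03 .01 .015 0 -.04 0;-.0584 .02 .0295 0 -.07 0;-.0584 .0414 .0295 0 -.07 0;-.0584 .0414 .0295 0 -.07 0;-.0584 .0414 .0295 0 -.07 0;-.0584 .0414 .0295 0 -.07 0'
python3 - <<'E'
from h import *
goto((.4965,-.2095,.135),120)
o=bot.get_obs()["ee_pos"];t=o-[0,0,.0874]
A=crop("side",270,110,66,66,6);B=crop("top",330,185,66,66,6)
for n,X in(("side",t),("top",t)): print(n,proj(n,[X,[.4966,-.2104,.04],[.4939,-.2065,.046]]).round(1).tolist())
cv2.imwrite("pics/over.png",cv2.convertScaleAbs(np.hstack([A,B]),alpha=1.6))
E
```

```text
time: 6.7
ee_pos: [0.4974, -0.2073, 0.1568]
tcp_rot: [-90.0, 0.0, 119.9]
wrist_force: [0.5, -0.1, -0.9]
opening: 0.0252
rows: [-0.0014  0.0218  0.0018] [ 0.001 -0.003 -0.001] | t 6.7 ee [ 0.4974 -0.2073  0.1568] [-9.0030e+01  4.0000e-02  1.1986e+02] q1,q6 [-22.6 -52.5] F [ 0.5 -0.1 -0.9] M [ 0.   -0.02 -0.02] op 0.0252
side [[298.0, 152.6], [298.2, 159.4], [299.0, 158.8]]
top [[362.3, 212.6], [360.8, 213.5], [359.8, 214.4]]
```

View pics/over.png

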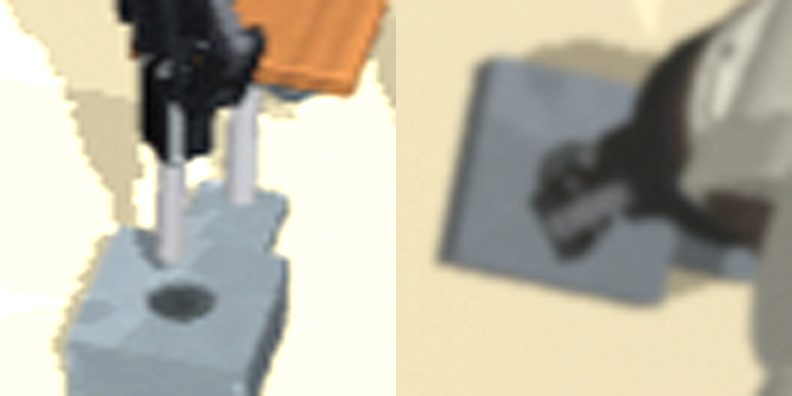

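```bash
python3 -m crank '0 .01 .002 0 0 0;0 .02 .002 0 0 0;0 .0265 .002 0 0 0;0 .028 .002 0 0 0;0 .0285 .002 0 0 0;0 .0285 .002 0 0 0'
python3 - <<'E'
from h import *
goto((.4957,-.2085,.1254),120)
E
```

```text
time: 7.4
ee_pos: [0.4954, -0.2089, 0.1275]
tcp_rot: [-90.0, 0.0, 119.8]
wrist_force: [0.2, -0.0, -1.9]
opening: 0.0255
rows: [ 0.0002  0.0021 -0.0005] [ 0.    -0.003 -0.   ] | t 7.4 ee [ 0.4954 -0.2089  0.1275] [-9.001e+01  1.000e-02  1.198e+02] q1,q6 [-22.9 -52.7] F [ 0.2 -0.  -1.9] M [-0.01  0.04 -0.1 ] op 0.0255
```

```bash
python3 -m crank '0 .001 0 0 0 0;0 .002 0 0 0 0;0 .002 0 0 0 0;0 .002 0 0 0 0'
python3 - <<'E'
from h import *
goto((.4957,-.2085,.1234),120)
E
```

```text
time: 7.8
ee_pos: [0.4953, -0.2089, 0.1255]
tcp_rot: [-90.0, 0.0, 119.8]
wrist_force: [-0.5, -0.6, -1.9]
opening: 0.0254
rows: [ 0.0001  0.0021 -0.0005] [ 0.    -0.003 -0.   ] | t 7.8 ee [ 0.4953 -0.2089  0.1255] [-90.    0.  119.8] q1,q6 [-22.9 -52.7] F [-0.5 -0.6 -1.9] M [0.04 0.03 0.02] op 0.0254
```

```bash
python3 -m crank '0 .001 0 0 0 0;0 .002 0 0 0 0;0 .002 0 0 0 0;0 .002 0 0 0 0'
python3 - <<'E'
from h import *
goto((.4957,-.2085,.1234),120)
E
```

```text
time: 8.2
ee_pos: [0.4952, -0.2088, 0.1234]
tcp_rot: [-90.0, -0.0, 119.8]
wrist_force: [-0.7, -0.9, -2.0]
opening: 0.0254
rows: [ 0.0001 -0.     -0.0006] [-0.    -0.003  0.   ] | t 8.2 ee [ 0.4952 -0.2088  0.1234] [-90.    -0.   119.81] q1,q6 [-22.9 -52.7] F [-0.7 -0.9 -2. ] M [ 0.   -0.04  0.  ] op 0.0254
```

```bash
python3 -m crank '0 .001 0 0 0 0;0 .002 0 0 0 0;0 .002 0 0 0 0;0 .002 0 0 0 0'
```

```text
time: 8.6
ee_pos: [0.4954, -0.2089, 0.1217]
tcp_rot: [-90.0, 0.0, 119.8]
wrist_force: [-0.0, 0.0, 1.9]
opening: 0.025
```

Run:
```python
from h import *
goto((.4957,-.2085,.1214),120)
```

```text
rows: [ 0.0002  0.0003 -0.0004] [ 0.    -0.003 -0.   ] | t 8.6 ee [ 0.4954 -0.2089  0.1217] [-9.0020e+01  2.0000e-02  1.1981e+02] q1,q6 [-22.9 -52.7] F [-0.   0.   1.9] M [-0.03  0.1  -0.01] op 0.025
```

```bash
python3 -m crank '0 -.0015 0 0 -.1 0;0 -.0015 0 0 -.25 0;0 -.0015 0 0 -.4 0;0 -.0015 0 0 -.55 0;0 -.0015 0 0 -.7 0;0 -.0015 0 0 -.85 0;0 -.0015 0 0 -.95 0;0 -.0015 0 0 -.95 0' - 80
python3 -m crank '0 .001 0 0 0 0;0 .002 0 0 0 0;0 .0025 0 0 .05 0;0 .0025 0 0 .1 0;0 .0025 0 0 .15 0'
python3 - <<'E'
from h import *
goto((.4957,-.2085,.1214),120)
E
```

```text
time: 9.4
ee_pos: [0.4953, -0.2091, 0.1228]
tcp_rot: [-90.0, -0.0, 174.3]
wrist_force: [0.0, -2.5, -1.7]
opening: 0.0251
time: 9.9
ee_pos: [0.4951, -0.209, 0.121]
tcp_rot: [-90.0, 0.0, 165.4]
wrist_force: [-2.5, -1.2, 4.4]
opening: 0.0252
rows: [-0.0005 -0.0004 -0.0006] [-0.     0.793 -0.   ] | t 9.9 ee [ 0.4951 -0.209   0.121 ] [-8.9970e+01  1.0000e-02  1.6541e+02] q1,q6 [-22.9 -98.3] F [-2.5 -1.2  4.4] M [-0.39  0.72 -0.03] op 0.0252
```

```bash
for i in 1; do python3 -m crank '0 .0003 0 0 .05 0;0 .0003 0 0 .1 0;0 .0003 0 0 .15 0;0 .0003 0 0 .2 0;0 .0003 0 0 .2 0'; done
python3 - <<'E'
from h import *
goto((.4957,-.2085,.1214),120)
E
```

```text
time: 10.4
ee_pos: [0.4951, -0.2089, 0.1207]
tcp_rot: [-90.0, 0.0, 154.0]
wrist_force: [-2.3, -1.2, 4.6]
opening: 0.0254
rows: [-0.0004 -0.0007 -0.0006] [-0.     0.593 -0.   ] | t 10.4 ee [ 0.4951 -0.2089  0.1207] [-8.9990e+01  1.0000e-02  1.5398e+02] q1,q6 [-22.9 -86.8] F [-2.3 -1.2  4.6] M [-0.21  0.76  0.05] op 0.0254
```

```bash
python3 -m crank '0 .000 0 0 .05 0;0 .000 0 0 .1 0;0 .000 0 0 .15 0;0 .000 0 0 .2 0;0 .000 0 0 .2 0';python3 - <<'E'
from h import *
goto((.4957,-.2085,.1214),120)
E
```

```text
time: 10.9
ee_pos: [0.4951, -0.2087, 0.1207]
tcp_rot: [-90.0, 0.0, 142.5]
wrist_force: [-2.3, 0.6, 5.7]
opening: 0.0252
rows: [-0.0003 -0.0007 -0.0006] [ 0.     0.393 -0.   ] | t 10.9 ee [ 0.4951 -0.2087  0.1207] [-9.0010e+01  1.0000e-02  1.4252e+02] q1,q6 [-22.9 -75.4] F [-2.3  0.6  5.7] M [-0.03  0.7   0.04] op 0.0252
```

```bash
python3 -m crank '.0006 0 .0005 0 0 0;.0006 0 .0005 0 0.0 0;.0006 0 .0005 0 .05 0;.0006 .000 .0005 0 .1 0;.0006 .000 .0005 0 .15 0;.0006 .000 .0005 0 .15 0';python3 - <<'E'
from h import *
goto((.4957,-.2085,.1214),120)
E
```

```text
time: 11.5
ee_pos: [0.4946, -0.2087, 0.1207]
tcp_rot: [-90.0, 0.0, 133.9]
wrist_force: [-1.6, -0.6, 4.5]
opening: 0.0249
rows: [-0.0006 -0.0007 -0.001 ] [ 0.001  0.243 -0.   ] | t 11.5 ee [ 0.4946 -0.2087  0.1207] [-9.0030e+01  2.0000e-02  1.3393e+02] q1,q6 [-22.9 -66.8] F [-1.6 -0.6  4.5] M [0.08 0.4  0.01] op 0.0249
```

```bash
python3 -m crank '0 .000 0 0 .05 0;0 .000 0 0 .1 0;0 .000 0 0 .15 0;0 .000 0 0 .2 0;0 .000 0 0 .2 0';python3 - <<'E'
from h import *
goto((.4957,-.2085,.1214),120)
E
```

```text
time: 12.0
ee_pos: [0.4945, -0.2087, 0.1207]
tcp_rot: [-90.0, 0.0, 122.5]
wrist_force: [-1.3, 0.8, 5.8]
opening: 0.0248
rows: [-0.0005 -0.0007 -0.0011] [ 0.001  0.044 -0.   ] | t 12.0 ee [ 0.4945 -0.2087  0.1207] [-90.03   0.   122.51] q1,q6 [-22.9 -55.4] F [-1.3  0.8  5.8] M [0.15 0.43 0.01] op 0.0248
```

```bash
python3 -m crank '.0003 0.0003 .0005 0 0 0;.0003 .0003 .0005 0 0.05 0;.0003 .0003 .0005 0 .1 0;.0003 .0003 .0005 0 .15 0;.0003 .0003 .0005 0 .2 0;.0003 .0003 .0005 0 .2 0';python3 - <<'E'
from h import *
goto((.4957,-.2085,.1214),120)
E
```

```text
time: 12.6
ee_pos: [0.4941, -0.2089, 0.1203]
tcp_rot: [-90.0, 0.0, 111.1]
wrist_force: [-1.0, -0.7, 4.3]
opening: 0.0251
rows: [-0.0002 -0.0011 -0.0016] [ 0.001 -0.155 -0.001] | t 12.6 ee [ 0.4941 -0.2089  0.1203] [-9.0040e+01  3.0000e-02  1.1114e+02] q1,q6 [-22.9 -44.1] F [-1.  -0.7  4.3] M [-0.12  0.27 -0.  ] op 0.0251
```

```bash
python3 -m crank '.0002 0.0002 .0005 0 0 0;.0002 .0002 .0005 0 -0.06 0;.0002 .0002 .0005 0 -.12 0;.0002 .0002 .0005 0 -.18 0;.0002 .0002 .0005 0 -.24 0;.0002 .0002 .0005 0 -.3 0;.0002 .0002 .0005 0 -.3 0';python3 - <<'E'
from h import *
goto((.4957,-.2085,.1214),120)
E
```

```text
time: 13.3
ee_pos: [0.494, -0.2094, 0.1194]
tcp_rot: [-90.0, 0.1, 128.6]
wrist_force: [3.6, -3.6, -1.2]
opening: 0.0254
rows: [-0.0003 -0.002  -0.0019] [ 0.     0.149 -0.002] | t 13.3 ee [ 0.494  -0.2094  0.1194] [-9.0010e+01  9.0000e-02  1.2856e+02] q1,q6 [-23.  -61.5] F [ 3.6 -3.6 -1.2] M [-1.1  -0.96 -0.01] op 0.0254
```

```bash
python3 -m crank '0 0 0 0 -0.06 0;0 0 0 0 -.12 0;0 0 0 0 -.18 0;0 0 0 0 -.24 0;0 0 0 0 -.24 0';python3 - <<'E'
from h import *
goto((.4957,-.2085,.1214),120)
E
```

```text
time: 13.8
ee_pos: [0.494, -0.2095, 0.1194]
tcp_rot: [-90.0, 0.1, 142.3]
wrist_force: [3.0, -4.5, -2.1]
opening: 0.0252
rows: [-0.0007 -0.002  -0.0018] [ 0.     0.389 -0.002] | t 13.8 ee [ 0.494  -0.2095  0.1194] [-8.9980e+01  1.0000e-01  1.4231e+02] q1,q6 [-23.  -75.3] F [ 3.  -4.5 -2.1] M [-1.21 -0.96 -0.01] op 0.0252
```

```bash
python3 -m crank '-.0007 .001 .0001 0 0 0;-.0007 .002 .0001 0 0 0;-.0007 .003 .0001 0 0 0;-.0007 .003 .0001 0 0 0;-.0007 .003 .0001 0 0 0';python3 - <<'E'
from h import *
goto((.4957,-.2085,.1214),120)
E
```

```text
time: 14.3
ee_pos: [0.4941, -0.2097, 0.1168]
tcp_rot: [-90.0, 0.1, 142.2]
wrist_force: [2.3, -4.3, 1.6]
opening: 0.0252
rows: [-0.0005 -0.0046 -0.0019] [ 0.     0.387 -0.001] | t 14.3 ee [ 0.4941 -0.2097  0.1168] [-8.9990e+01  5.0000e-02  1.4215e+02] q1,q6 [-23.  -75.1] F [ 2.3 -4.3  1.6] M [-1.22 -0.78  0.06] op 0.0252
```

```bash
python3 -m crank '-.0007 .000 .0004 0 0 0;-.0007 .001 .0004 0 0 0;-.0007 .002 .0004 0 0 0;-.0007 .003 .0004 0 0 0;-.0007 .004 .0004 0 0 0;-.0007 .004 .0004 0 0 0';python3 - <<'E'
from h import *
goto((.4957,-.2085,.1214),120)
E
```

```text
time: 14.9
ee_pos: [0.4942, -0.2101, 0.1125]
tcp_rot: [-90.0, -0.0, 142.2]
wrist_force: [2.9, -3.3, 0.8]
opening: 0.025
rows: [-0.0002 -0.0089 -0.0022] [0.    0.387 0.   ] | t 14.9 ee [ 0.4942 -0.2101  0.1125] [-90.    -0.   142.15] q1,q6 [-23.  -75.2] F [ 2.9 -3.3  0.8] M [-0.77 -0.74 -0.01] op 0.025
```

```bash
python3 -m crank '-.0008 .000 .0001 0 0 0;-.0008 .001 .0001 0 0 0;-.0008 .002 .0001 0 0 0;-.0008 .003 .0001 0 0 0;-.0008 .003 .0001 0 0 0;-.0008 .003 .0001 0 .05 0;-.0008 .003 .0001 0 .1 0;-.0008 .003 .0001 0 .1 0' - 100;python3 - <<'E'
from h import *
goto((.4957,-.2085,.1214),120)
E
```

```text
time: 15.7
ee_pos: [0.4945, -0.2104, 0.1092]
tcp_rot: [-90.0, -0.1, 136.4]
wrist_force: [1.8, 0.4, -3.5]
opening: 0.0249
rows: [ 0.0005 -0.0122 -0.0022] [-0.     0.286  0.001] | t 15.7 ee [ 0.4945 -0.2104  0.1092] [-9.0000e+01 -6.0000e-02  1.3639e+02] q1,q6 [-23.1 -69.5] F [ 1.8  0.4 -3.5] M [ 0.03 -0.31  0.07] op 0.0249
```

```bash
python3 -m crank '-.0003 0 0 0 .1 0;-.0003 0 0 0 .2 0;-.0003 0 0 0 .3 0;-.0003 0 0 0 .4 0;-.0003 0 0 0 .5 0;-.0003 0 0 0 .6 0;-.0003 0 0 0 .6 0';python3 - <<'E'
from h import *
goto((.4957,-.2085,.1214),120)
E
```

```text
time: 16.4
ee_pos: [0.4947, -0.2099, 0.1092]
tcp_rot: [-90.0, -0.1, 102.1]
wrist_force: [1.0, 5.6, -2.1]
opening: 0.0252
rows: [ 0.0012 -0.0122 -0.0012] [ 0.    -0.313  0.002] | t 16.4 ee [ 0.4947 -0.2099  0.1092] [-89.99  -0.14 102.08] q1,q6 [-23.  -35.1] F [ 1.   5.6 -2.1] M [ 1.59 -0.19  0.03] op 0.0252
```

```bash
python3 -m crank '.0006 0 -.0002 0 .1 0;.0006 0 -.0002 0 .2 0;.0006 0 -.0002 0 .3 0;.0006 0 -.0002 0 .4 0;.0006 0 -.0002 0 .5 0;.0006 0 -.0002 0 .6 0;.0006 0 -.0002 0 .7 0;.0006 0 -.0002 0 .8 0';python3 - <<'E'
from h import *
goto((.4957,-.2085,.1214),120)
E
```

```text
time: 17.2
ee_pos: [0.4955, -0.2091, 0.1093]
tcp_rot: [-89.9, -0.2, 56.3]
wrist_force: [4.4, 7.0, -4.4]
opening: 0.0252
rows: [ 0.0006 -0.0121  0.0002] [ 1.000e-03 -1.112e+00  3.000e-03] | t 17.2 ee [ 0.4955 -0.2091  0.1093] [-89.95  -0.17  56.28] q1,q6 [-23.   10.8] F [ 4.4  7.  -4.4] M [ 1.92 -1.37  0.18] op 0.0252
```

```bash
python3 -m crank '.0010 0 0 0 .1 0;.0010 0 0 0 .2 0;.0012 0 0 0 .3 0;.0012 0 0 0 .4 0;.0012 0 0 0 .5 0;.0012 0 0 0 .6 0;.0012 0 0 0 .6 0';python3 - <<'E'
from h import *
goto((.4957,-.2085,.1214),120)
E
```

```text
time: 17.9
ee_pos: [0.4965, -0.2087, 0.1093]
tcp_rot: [-90.0, -0.1, 21.9]
wrist_force: [5.9, 3.7, -5.9]
opening: 0.025
rows: [-0.0007 -0.0121  0.0005] [ 1.000e-03 -1.712e+00  2.000e-03] | t 17.9 ee [ 0.4965 -0.2087  0.1093] [-89.96  -0.11  21.92] q1,q6 [-22.9  45.2] F [ 5.9  3.7 -5.9] M [ 1.01 -1.62  0.06] op 0.025
```

```bash
python3 -m crank '.0006 0.0003 0 0 .1 0;.0008 .0005 0 0 .2 0;.0008 .0005 0 0 .3 0;.0008 .0005 0 0 .4 0;.0008 .0005 0 0 .5 0;.0008 .0005 0 0 .5 0';python3 - <<'E'
from h import *
goto((.4957,-.2085,.1214),120)
E
```

```text
time: 18.5
ee_pos: [0.4974, -0.209, 0.1093]
tcp_rot: [-90.0, -0.1, -6.7]
wrist_force: [5.1, 1.3, -2.5]
opening: 0.0248
rows: [-0.0017 -0.0121  0.0003] [ 2.000e-03 -2.212e+00  1.000e-03] | t 18.5 ee [ 0.4974 -0.209   0.1093] [-89.98  -0.11  -6.75] q1,q6 [-22.8  73.9] F [ 5.1  1.3 -2.5] M [ 0.38 -1.42  0.06] op 0.0248
```

```bash
python3 -m crank '.0004 0.000 0 0 .08 0;.0006 .000 0 0 .16 0;.0006 .000 0 0 .24 0;.0006 .000 0 0 .32 0';python3 - <<'E'
from h import *
goto((.4957,-.2085,.1214),120)
E
```

```text
time: 18.9
ee_pos: [0.4978, -0.2093, 0.1093]
tcp_rot: [-90.0, -0.1, -25.1]
wrist_force: [4.5, 0.3, -3.4]
opening: 0.0249
rows: [-0.0022 -0.0121 -0.0002] [ 2.000e-03 -2.532e+00  1.000e-03] | t 18.9 ee [ 0.4978 -0.2093  0.1093] [-89.99  -0.1  -25.08] q1,q6 [-22.8  92.3] F [ 4.5  0.3 -3.4] M [-0.09 -1.24  0.16] op 0.0249
```

```bash
python3 -m crank '.0002 0.000 .0002 0 .08 0;.0002 .000 .0002 0 .16 0;.0002 .000 .0002 0 .24 0';python3 - <<'E'
from h import *
goto((.4957,-.2085,.1214),120)
E
```

```text
time: 19.2
ee_pos: [0.498, -0.2095, 0.1093]
tcp_rot: [-90.0, -0.1, -38.8]
wrist_force: [4.2, -1.8, -3.7]
opening: 0.0249
rows: [-0.0024 -0.0121 -0.0006] [ 0.003 -2.772  0.   ] | t 19.2 ee [ 0.498  -0.2095  0.1093] [-90.01  -0.11 -38.85] q1,q6 [-22.8 106. ] F [ 4.2 -1.8 -3.7] M [-0.57 -1.14  0.1 ] op 0.0249
```

```bash
python3 -m crank '.0004 0.000 .0001 0 .08 0;.0004 .000 .0001 0 .16 0;.0004 .000 .0001 0 .24 0';python3 - <<'E'
from h import *
goto((.4957,-.2085,.1214),120)
E
```

```text
time: 19.5
ee_pos: [0.4982, -0.2099, 0.1093]
tcp_rot: [-90.0, -0.1, -52.6]
wrist_force: [3.5, -3.0, -2.6]
opening: 0.0251
rows: [-0.0026 -0.0121 -0.0011] [ 3.000e-03 -3.012e+00 -0.000e+00] | t 19.5 ee [ 0.4982 -0.2099  0.1093] [-90.02  -0.11 -52.58] q1,q6 [-22.8 119.8] F [ 3.5 -3.  -2.6] M [-0.81 -0.77  0.46] op 0.0251
```

```bash
python3 -m crank '.0003 0.000 .0002 0 .08 0;.0003 .000 .0002 0 .16 0;.0003 .000 .0002 0 .2 0';python3 - <<'E'
from h import *
goto((.4957,-.2085,.1214),120)
E
```

```text
time: 19.8
ee_pos: [0.4983, -0.2102, 0.1093]
tcp_rot: [-90.0, -0.1, -64.0]
wrist_force: [2.3, -3.2, -2.4]
opening: 0.0244
rows: [-0.0026 -0.0121 -0.0016] [-3.000e-03  3.071e+00  1.000e-03] | t 19.8 ee [ 0.4983 -0.2102  0.1093] [-90.03  -0.12 -64.04] q1,q6 [-22.8 131.2] F [ 2.3 -3.2 -2.4] M [-0.98 -0.49  0.31] op 0.0244
```

```bash
python3 -m crank '0 0 0 0 0 0;0 0 0 0 0 0;0 0 0 0 .05 0;0 0 0 0 .05 0' - 120;python3 - <<'E'
from h import *
goto((.4957,-.2085,.1214),120)
A=crop("side",255,85,66,66,6);B=crop("top",330,185,66,66,6)
cv2.imwrite("pics/tight.png",cv2.convertScaleAbs(np.hstack([A,B]),alpha=1.8))
E
```

```text
time: 20.2
ee_pos: [0.4982, -0.2101, 0.1093]
tcp_rot: [-90.0, -0.1, -66.9]
wrist_force: [0.9, -5.7, -2.1]
opening: 0.0246
rows: [-0.0024 -0.0121 -0.0017] [-3.000e-03  3.021e+00  1.000e-03] | t 20.2 ee [ 0.4982 -0.2101  0.1093] [-90.02  -0.11 -66.91] q1,q6 [-22.8 134.1] F [ 0.9 -5.7 -2.1] M [-1.53 -0.53  0.12] op 0.0246
```

View pics/tight.png

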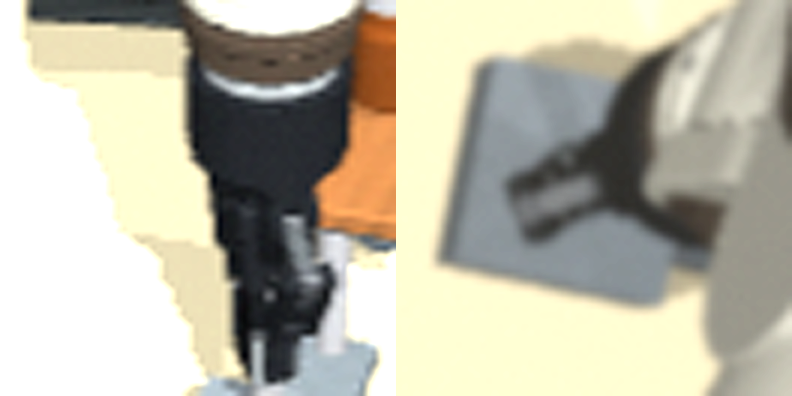

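```bash
python3 -m crank '-.0002 0 .0003 0 .07 0;-.0002 0 .0003 0 .14 0';python3 - <<'E'
from h import *
goto((.4957,-.2085,.1214),120)
E
```

```text
time: 20.5
ee_pos: [0.4982, -0.2101, 0.1093]
tcp_rot: [-90.0, -0.1, -75.0]
wrist_force: [1.5, -7.9, -1.7]
opening: 0.0249
rows: [-0.0022 -0.0121 -0.0021] [-4.00e-03  2.88e+00  1.00e-03] | t 20.5 ee [ 0.4982 -0.2101  0.1093] [-90.04  -0.15 -75.01] q1,q6 [-22.8 142.2] F [ 1.5 -7.9 -1.7] M [-2.   -0.32  0.07] op 0.0249
```

```bash
python3 -m crank '0 0 0 0 .07 0;0 0 0 0 .14 0';python3 - <<'E'
from h import *
goto((.4957,-.2085,.1214),120)
E
```

```text
time: 20.7
ee_pos: [0.4981, -0.2101, 0.1093]
tcp_rot: [-90.0, -0.1, -83.1]
wrist_force: [0.8, -7.1, -1.1]
opening: 0.0249
rows: [-0.0019 -0.0121 -0.0022] [-3.000e-03  2.739e+00  1.000e-03] | t 20.7 ee [ 0.4981 -0.2101  0.1093] [-90.03  -0.15 -83.05] q1,q6 [-22.8 150.3] F [ 0.8 -7.1 -1.1] M [-1.97 -0.04  0.04] op 0.0249
```

```bash
python3 -m crank '.0001 0 -.0004 0 .07 0;.0001 0 -.0004 0 .14 0';python3 - <<'E'
from h import *
goto((.4957,-.2085,.1214),120)
E
```

```text
time: 20.9
ee_pos: [0.4976, -0.2103, 0.1093]
tcp_rot: [-90.0, -0.1, -91.1]
wrist_force: [0.3, -6.3, -1.8]
opening: 0.0249
rows: [-0.0017 -0.0121 -0.002 ] [-3.000e-03  2.599e+00  1.000e-03] | t 20.9 ee [ 0.4976 -0.2103  0.1093] [-90.02  -0.15 -91.08] q1,q6 [-22.8 158.2] F [ 0.3 -6.3 -1.8] M [-1.96 -0.13  0.1 ] op 0.0249
```

```bash
python3 -m crank '0 0 -.0003 0 .07 0;0 0 -.0003 0 .14 0;0 0 -.0003 0 .14 0';python3 - <<'E'
from h import *
goto((.4957,-.2085,.1214),120)
E
```

```text
time: 21.2
ee_pos: [0.4976, -0.2105, 0.1094]
tcp_rot: [-90.0, -0.2, -99.1]
wrist_force: [1.3, -8.1, -2.3]
opening: 0.0249
rows: [-0.0016 -0.012  -0.0022] [-4.00e-03  2.46e+00  1.00e-03] | t 21.2 ee [ 0.4976 -0.2105  0.1094] [-89.96  -0.18 -99.07] q1,q6 [-22.8 166.2] F [ 1.3 -8.1 -2.3] M [-2.27 -0.28  0.05] op 0.0249
```

Run:
```python
from h import *
A=crop("side",270,120,60,50,13)
cv2.imwrite("pics/eng.png",cv2.convertScaleAbs(A,alpha=2.2))
o=bot.get_obs()["ee_pos"]
for h in(0,.0874-.075,.0874-.0): print(((proj("side",o-[0,0,h])[0]-[270,120])*13).round())
print(((proj("side",[.4955,-.2065,.046])[0]-[270,120])*13).round())
```

```text
[367. 278.]
[366. 321.]
[361. 570.]
[370. 504.]
```

View pics/eng.png

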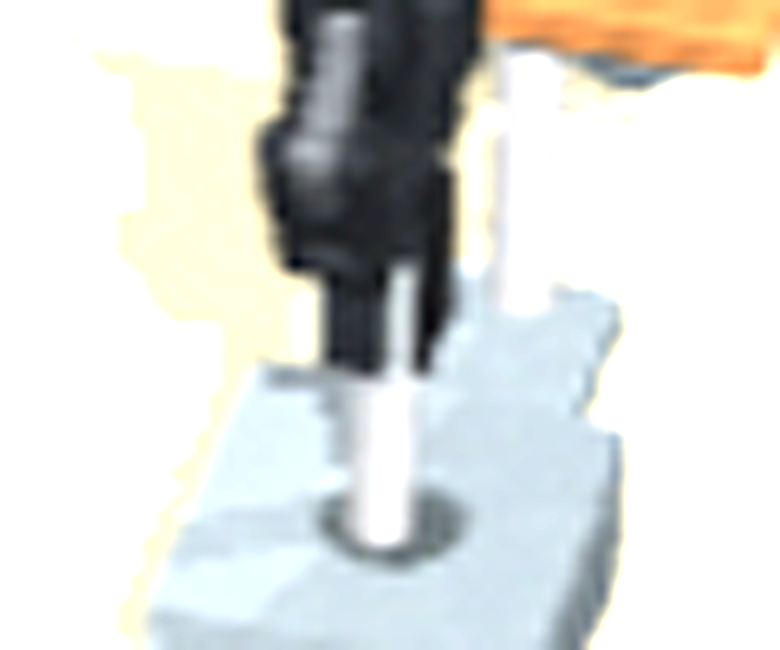

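The key stands in the well with its full-width shank going down into the bolt head, end at (382,545) in the crop, so it is engaged. There has been no clear stop yet. I'll let go, turn back 180° and take a fresh grip to test for the stop.

```bash
python3 -m crank '0 0 0 0 0 0;0 0 0 0 0 0;0 0 0 0 0 0;0 0 0 0 0 0;0 0 0 0 -.14 0;0 0 0 0 -.28 0;0 0 0 0 -.42 0;0 0 0 0 -.56 0' -0.6 20
python3 -m crank '0 0 0 0 -.14 0;0 0 0 0 -.28 0;0 0 0 0 -.42 0;0 0 0 0 -.56 0;0 0 0 0 -.7 0;0 0 0 0 -.84 0;0 0 0 0 -.98 0;0 0 0 0 -1.12 0'
python3 - <<'E'
from h import *
goto((.4968,-.2106,.109),81)
A=crop("side",270,120,60,50,8);B=crop("top",335,190,50,50,8)
cv2.imwrite("pics/open.png",cv2.convertScaleAbs(np.hstack([A[:400,:390],B]),alpha=1.9))
E
```

```text
time: 22.05
ee_pos: [0.4975, -0.2089, 0.1091]
tcp_rot: [-90.0, 0.0, -66.6]
wrist_force: [0.8, -0.7, -0.2]
opening: 0.068
time: 22.85
ee_pos: [0.4975, -0.2089, 0.1091]
tcp_rot: [-90.0, 0.0, -2.4]
wrist_force: [0.4, 0.3, -0.5]
opening: 0.0683
rows: [-0.0006  0.0001 -0.0017] [-0.    -1.456  0.   ] | t 22.85 ee [ 0.4975 -0.2089  0.1091] [-8.998e+01  1.000e-02 -2.440e+00] q1,q6 [-22.8  69.7] F [ 0.4  0.3 -0.5] M [ 0.04  0.03 -0.  ] op 0.0683
```

View pics/open.png

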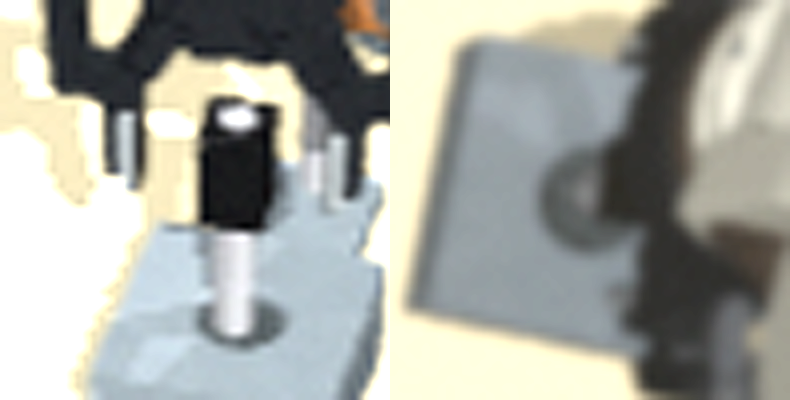

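```bash
python3 -m crank '0 0 0 0 -.14 0;-.0006 0 -.0017 0 -.28 0;-.0006 0 -.0017 0 -.42 0;-.0006 0 -.0017 0 -.56 0;-.0006 0 -.0017 0 -.7 0;-.0006 0 -.0017 0 -.84 0;-.0006 0 -.0017 0 -.98 0;-.0006 0 -.0017 0 -1.12 0'
python3 -m crank '0 0 0 0 -.14 0;0 0 0 0 -.28 0;0 0 0 0 -.336 0;0 0 0 0 -.336 0'
python3 -m crank '0 0 0 0 0 0;0 0 0 0 0 0;0 0 0 0 0 0;0 0 0 0 0 0;0 0 0 0 0 0;0 0 0 0 0 0;0 0 0 0 0 0' 0.6 60
python3 - <<'E'
from h import *
goto((.4968,-.2106,.109),81)
E
```

```text
time: 23.75
ee_pos: [0.4968, -0.2107, 0.1091]
tcp_rot: [-90.0, -0.0, 61.4]
wrist_force: [-0.3, -1.0, 1.0]
opening: 0.0685
time: 24.15
ee_pos: [0.4968, -0.2107, 0.1091]
tcp_rot: [-90.0, -0.0, 80.5]
wrist_force: [-0.3, -0.2, -0.3]
opening: 0.0684
time: 24.85
ee_pos: [0.4969, -0.2107, 0.1091]
tcp_rot: [-90.0, -0.0, 80.6]
wrist_force: [-0.0, 2.2, 0.2]
opening: 0.0259
rows: [0.0001 0.0001 0.0001] [ 0.    -0.007  0.   ] | t 24.85 ee [ 0.4969 -0.2107  0.1091] [-9.000e+01 -1.000e-02  8.061e+01] q1,q6 [-23.  -13.6] F [-0.   2.2  0.2] M [ 0.51 -0.01  0.04] op 0.0259
```

Clean fresh grip. Turning clockwise again with torque readings.

```bash
P='
from h import *
goto((.4968,-.2106,.109),81)'; python3 -m crank '0 0 0 0 .07 0;0 0 0 0 .14 0' - 100; python3 -c "$P"; python3 -m crank '0 0 0 0 .07 0;0 0 0 0 .14 0'; python3 -c "$P"
```

```text
time: 25.05
ee_pos: [0.4968, -0.2107, 0.1091]
tcp_rot: [-90.0, -0.0, 72.5]
wrist_force: [-0.6, 1.3, 0.6]
opening: 0.0251
rows: [0.0001 0.0001 0.0001] [-0.    -0.149  0.   ] | t 25.05 ee [ 0.4968 -0.2107  0.1091] [-8.999e+01 -1.000e-02  7.246e+01] q1,q6 [-23.   -5.4] F [-0.6  1.3  0.6] M [0.38 0.11 0.34] op 0.0251
time: 25.25
ee_pos: [0.4968, -0.2107, 0.1091]
tcp_rot: [-90.0, -0.0, 64.4]
wrist_force: [-0.4, 1.9, 1.4]
opening: 0.0249
rows: [0.     0.0001 0.    ] [-0.    -0.289  0.   ] | t 25.25 ee [ 0.4968 -0.2107  0.1091] [-89.99  -0.    64.45] q1,q6 [-23.    2.6] F [-0.4  1.9  1.4] M [0.39 0.16 0.52] op 0.0249
```

```bash
P='
from h import *
goto((.4968,-.2106,.109),81)'; python3 -m crank '0 0 0 0 .05 0;0 0 0 0 .05 0' - 120; python3 -c "$P"; python3 -m crank '0 0 0 0 .05 0;0 0 0 0 .1 0;0 0 0 0 .1 0'; python3 -c "$P
A=crop('side',285,125,26,20,28);cv2.imwrite('pics/slip.png',cv2.convertScaleAbs(A,alpha=2.2))"
```

```text
time: 25.45
ee_pos: [0.4968, -0.2107, 0.1091]
tcp_rot: [-90.0, 0.0, 61.7]
wrist_force: [-0.5, 0.5, 1.9]
opening: 0.0247
rows: [0.0001 0.0001 0.0001] [-0.    -0.337 -0.   ] | t 25.45 ee [ 0.4968 -0.2107  0.1091] [-89.99   0.    61.69] q1,q6 [-23.    5.3] F [-0.5  0.5  1.9] M [0.46 0.16 0.35] op 0.0247
time: 25.75
ee_pos: [0.4968, -0.2107, 0.1091]
tcp_rot: [-90.0, 0.0, 56.0]
wrist_force: [-1.3, 2.2, 1.2]
opening: 0.0243
rows: [0.0001 0.0001 0.0001] [-0.    -0.436  0.   ] | t 25.75 ee [ 0.4968 -0.2107  0.1091] [-89.99   0.    56.02] q1,q6 [-23.  11.] F [-1.3  2.2  1.2] M [0.42 0.24 0.32] op 0.0243
```

View pics/slip.png

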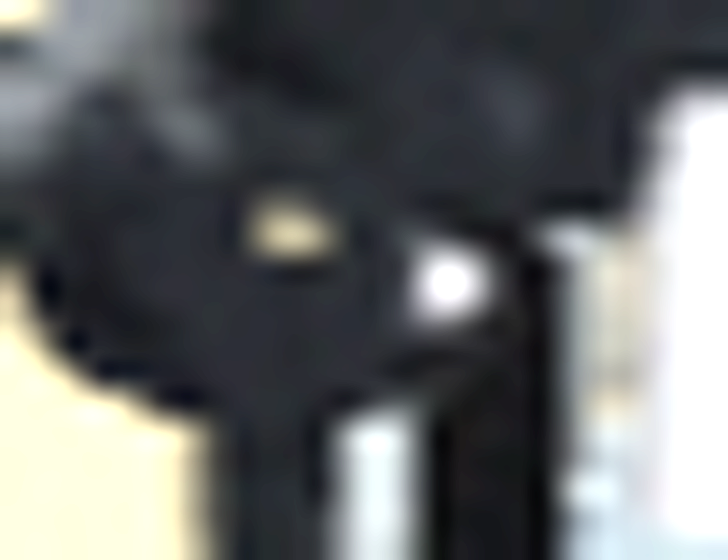

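The picture is too dark to judge. I'll test by feel instead: open, then close softly at the same yaw. If the stop blocks the key, it cannot line up with the jaws.

```bash
P='
from h import *
goto((.4968,-.2106,.109),81)'; python3 -m crank '0 0 0 0 0 0;0 0 0 0 0 0;0 0 0 0 0 0;0 0 0 0 0 0' -0.3 20; python3 -c "$P
A=crop('side',280,118,30,30,13);B=crop('side',280,118,30,30,13);cv2.imwrite('pics/rel.png',cv2.convertScaleAbs(A,alpha=3))"; python3 -m crank '0 0 0 0 0 0;0 0 0 0 0 0;0 0 0 0 0 0;0 0 0 0 0 0;0 0 0 0 0 0;0 0 0 0 0 0' 0.6 20; python3 -c "$P"
```

```text
time: 26.2
ee_pos: [0.4969, -0.2109, 0.1091]
tcp_rot: [-90.0, 0.0, 56.0]
wrist_force: [0.2, -0.2, 0.0]
opening: 0.0553
rows: [0.0002 0.0001 0.0002] [ 0.    -0.436 -0.   ] | t 26.2 ee [ 0.4969 -0.2109  0.1091] [-90.01   0.    55.99] q1,q6 [-23.  11.] F [ 0.2 -0.2  0. ] M [-0.01 -0.02  0.03] op 0.0553
time: 26.9
ee_pos: [0.4969, -0.2107, 0.1091]
tcp_rot: [-90.0, -0.0, 56.0]
wrist_force: [1.7, 0.7, 0.1]
opening: 0.0263
rows: [0.     0.0001 0.0002] [ 0.    -0.437  0.   ] | t 26.9 ee [ 0.4969 -0.2107  0.1091] [-9.000e+01 -1.000e-02  5.598e+01] q1,q6 [-23.  11.] F [1.7 0.7 0.1] M [ 0.29 -0.21  0.07] op 0.0263
```

View pics/rel.png

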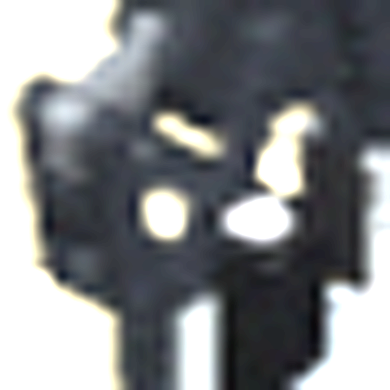

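```bash
P='
from h import *
goto((.4968,-.2106,.109),81)'; for i in 1; do python3 -m crank '0 0 0 0 0 0;0 0 0 0 .05 0;0 0 0 0 .1 0' - 60; python3 -c "$P"; python3 -m crank '0 0 0 0 .05 0;0 0 0 0 .1 0'; python3 -c "$P";python3 -m crank '0 0 0 0 .05 0;0 0 0 0 .1 0'; python3 -c "$P"; done | grep rows | cut -d'|' -f2
```

```text
t 27.2 ee [ 0.4969 -0.2107  0.1092] [-90.    -0.    50.15] q1,q6 [-23.   16.9] F [0.6 0.3 0. ] M [ 0.28 -0.19  0.18] op 0.0257
 t 27.4 ee [ 0.4969 -0.2108  0.1092] [-90.    -0.    44.41] q1,q6 [-23.   22.6] F [0.5 0.6 0.9] M [ 0.21 -0.21  0.1 ] op 0.0254
 t 27.6 ee [ 0.4969 -0.2108  0.1092] [-90.01   0.    38.67] q1,q6 [-23.   28.3] F [ 1.1 -0.4  0.9] M [ 0.21 -0.1   0.03] op 0.0256
```

Torque falls again after each regrip, so the bolt may already be at its stop with the key slipping in the jaws. I'll step away and measure the key's yaw from both cameras numerically.

```bash
python3 -m crank '0 0 0 0 0 0;0 0 0 0 0 0;0 0 0 0 0 0;0 -.03 0 0 0 0;0 -.065 0 0 0 0;0.011 -.085 .04 0 0 0;.02 -.1 .08 0 0 0;.032 -.1 .12 0 0 0' -0.6 20 | tail -3
python3 -m crank '.0125 0 .0475 0 0 0;.025 0 .095 0 0 0;.037 0 .142 0 0 0;.049 0 .19 0 0 0;.06 0 .23 0 0 0' | head -3
python3 - <<'E'
from h import *
ims={n:np.mean([vision.camera(n).astype(float) for _ in range(3)],0) for n in("side","top")}
for n in ims: cv2.imwrite(f"pics/{n}K1.png",cv2.cvtColor(ims[n].astype(np.uint8),cv2.COLOR_RGB2BGR))
for n,z in(("top",.137),("side",.137)):
    u,v=proj(n,[.4965,-.2095,z])[0].round().astype(int);print(n,u,v)
    g=ims[n].mean(2).astype(int)
    y0=v-9 if n=="top" else v-5
    for y in range(y0,y0+20): print(y,*["%3d"%a for a in g[y,u-11:u+12]])
E
```

```text
tcp_rot: [-90.1, -0.1, 38.8]
wrist_force: [1.2, 0.7, 0.0]
opening: 0.0682
time: 28.9
ee_pos: [0.348, 0.1212, 0.2094]
tcp_rot: [-90.0, -0.1, 38.8]
top 370 212
203  83  86  88  90  90  90  89  89  89  88  87  85  85  87  88  88  88  88  88  88  88  94 102
204  83  86  89  90  90  90  89  87  85  82  76  71  73  81  87  88  88  88  88  86  85  93 103
205  82  84  87  89  90  89  86  76  67  61  53  47  53  71  84  88  88  88  86  82  80  89 101
206  82  82  84  87  87  83  73  56  42  36  32  30  38  56  75  85  86  85  80  74  75  87  97
207  78  78  79  81  76  65  50  35  27  25  27  28  30  40  59  74  79  77  72  69  74  87  94
208  65  66  66  65  55  40  30  25  26  31  40  46  44  39  42  54  63  66  66  67  76  88  94
209  52  50  48  43  35  27  25  26  32  49  70  81  79  62  42  38  47  58  63  67  77  88  93
210  47  39  33  29  25  25  25  30  47  74  96 104 101  83  54  33  36  50  61  66  74  82  88
211  44  32  26  24  24  25  26  34  58  88 103 104  99  86  61  34  29  42  55  63  68  72  77
212  47  33  24  22  23  25  26  33  57  83  95  94  89  81  60  34  26  35  5
[... 2210 characters left out ...]
   8  42  67  74  78  81  81
142 122 122 122 121 122  86  25   9  10  10  11  13  13  14  13  10   9  50  71  73  79  80  81
143 122 122 123 122 132  98  25   9   9   9  11  13  14  13  12  10   9  50  72  73  77  81  81
144 122 122 122 122 132  98  25   9  10   9  12  14  12  13  12  12   9  50  70  71  72  73  74
145 122 122 122 122 132 108  44   9   9  10  12  14  12  14  13  13  11  57  76  71  71  72  71
146 121 123 122 122 132 139 107  45   9   9  11  14  13  12  13  12  11  50  72  72  71  70  70
147 122 120 119 122 123 122 121  93  38  11  13  13  14  12  15  33  59  71  73  73  72  72  71
148 150 117 115 116  99  87  91 101  82  34  12  12  22  38  66  75  71  71  71  72  73  72  71
```

```bash
python3 - <<'E'
from h import *
def ang(n,a,b):
    v=onz(n,b,.137)-onz(n,a,.137);return (np.degrees(np.arctan2(v[1],v[0]))%90).round(1),np.linalg.norm(v).round(4)
# top image: edge top corner->right corner at half level: subpixel contour rows 205..210
print("top TR",ang("top",(359+12.6,205.5),(359+16.3,210.5)),"TL",ang("top",(359+9,205.3),(359+5,208.3)))
print("side L",ang("side",(294.2,134.2),(300,131.6)),"R",ang("side",(300.6,131.5),(304.8,135.4)))
print("side rows R", ang("side",(301.3,132),(304.3,135)))
E
python3 - <<'E'
import cv2,numpy as np
im=cv2.imread("pics/open.png");g=im.mean(2)[:, :390]
r=g[150:220:10,190:290:4].astype(int)
for x in r: print(*x)
E
```

```text
top TR (np.float64(37.5), np.float64(0.0146)) TL (np.float64(38.5), np.float64(0.0119))
side L (np.float64(40.9), np.float64(0.0208)) R (np.float64(38.8), np.float64(0.0216))
side rows R (np.float64(36.7), np.float64(0.0162))
216 185 124 71 31 27 22 23 24 24 22 20 21 23 25 26 29 33 25 14 47 103 169 212 242
227 191 114 43 7 23 27 25 25 27 26 25 25 23 23 25 27 28 23 15 32 65 126 181 233
235 204 127 51 11 23 24 23 25 27 27 27 26 25 26 29 29 27 19 13 34 65 105 133 165
235 202 126 53 12 23 26 26 26 26 26 27 27 26 25 24 24 25 21 17 32 58 88 108 140
241 204 120 47 9 24 27 27 28 27 26 26 26 26 28 27 27 26 18 11 29 61 93 111 141
241 206 124 49 9 21 25 26 27 27 27 28 29 27 26 25 25 25 19 14 43 86 124 138 159
242 207 125 53 11 20 23 26 26 23 22 24 25 25 25 27 23 17 31 55 91 118 138 141 153
```

Both cameras give a key yaw of about 38°, aligned with the jaws. The torque spikes at −52° and at 72° (≡ −108°) are about 60° apart. That suggests the hex reached the stop near −50°, cammed over, and caught again. The next catch should be near 12°, so I'll regrip and approach it in small steps.

Run:
```python
from h import *
goto((.4968,-.2107,.1091),38.5)
```

```text
rows: [-0.0918  0.1001 -0.3493] [ 0.     0.005 -0.   ] | t 29.2 ee [0.3496 0.1191 0.2091] [-90.02   0.    38.78] q1,q6 [18.8 70. ] F [-0.1 -0.1  0.6] M [-0.06  0.01 -0.04] op 0.0684
```

```bash
python3 -m crank '-.012 0 -.047 0 0 0;-.024 0 -.094 0 0 0;-.036 0 -.14 0 0 0;-.048 0 -.186 0 0 0;-.06 0 -.23 0 0 0;-.072 0 -.275 0 0 0;-.083 0 -.315 0 0 0;-.0918 0 -.3493 0 0.005 0' | head -2
python3 -m crank '0 0 0 0 0 0;0 0 0 0 0 0' | tail -4
python3 - <<'E'
from h import *
goto((.4968,-.2107,.1091),38.5)
E
```

```text
time: 30.0
ee_pos: [0.4963, -0.2145, 0.2085]
ee_pos: [0.4958, -0.2122, 0.2082]
tcp_rot: [-89.9, 0.1, 38.3]
wrist_force: [0.1, 0.0, 0.1]
opening: 0.0682
rows: [0.0017 0.0991 0.0004] [-0.002 -0.004 -0.001] | t 30.2 ee [ 0.4958 -0.2122  0.2082] [-8.990e+01  5.000e-02  3.829e+01] q1,q6 [-23.2  28.5] F [0.1 0.  0.1] M [-0.   -0.02 -0.01] op 0.0682
```

```bash
python3 -m crank '.0008 0.03 0.0004 0 0 0;.0008 .06 .0004 0 0 0;.0008 .085 .0004 0 0 0;.0008 .098 .0004 0 0 0;.0008 .0985 .0004 0 0 0;.0008 .0985 .0004 0 0 0' | tail -4
python3 -m crank '0 0 0 0 0 0;0 0 0 0 0 0;0 0 0 0 0 0;0 0 0 0 0 0;0 0 0 0 0 0;0 0 0 0 0 0' 0.6 40
python3 -m crank '0 0 0 0 .05 0;0 0 0 0 .1 0' - 60
python3 - <<'E'
from h import *
goto((.4968,-.2107,.1091),38.5)
E
```

```text
ee_pos: [0.4971, -0.2093, 0.1117]
tcp_rot: [-90.1, -0.0, 38.5]
wrist_force: [-0.1, 0.2, 0.3]
opening: 0.0684
time: 31.4
ee_pos: [0.4971, -0.2095, 0.111]
tcp_rot: [-90.0, -0.0, 38.5]
wrist_force: [0.2, -1.3, 3.3]
opening: 0.0256
time: 31.6
ee_pos: [0.4971, -0.2094, 0.1109]
tcp_rot: [-90.0, -0.0, 32.7]
wrist_force: [0.3, -0.8, 2.0]
opening: 0.0252
rows: [-0.0009  0.0018 -0.0009] [ 0.001 -0.102  0.   ] | t 31.6 ee [ 0.4971 -0.2094  0.1109] [-9.003e+01 -1.000e-02  3.266e+01] q1,q6 [-22.8  34.5] F [ 0.3 -0.8  2. ] M [-0.23  0.05  0.01] op 0.0252
```

```bash
P='
from h import *
o=bot.get_obs();print(o["tcp_rot"][2].round(1),o["wrist_force"].round(1),o["torque"].round(2),round(o["opening"],4));import sys;sys.exit(int(o["torque"][2]>.28))'; python3 -m crank '0 0 0 0 .04 0;0 0 0 0 .08 0'>/dev/null; python3 -c "$P" && python3 -m crank '0 0 0 0 .04 0;0 0 0 0 .08 0'>/dev/null && python3 -c "$P" && python3 -m crank '0 0 0 0 .04 0;0 0 0 0 .08 0' >/dev/null&& python3 -c "$P" && python3 -m crank '0 0 0 0 .04 0;0 0 0 0 .08 0' >/dev/null&& python3 -c "$P" && python3 -m crank '0 0 0 0 .04 0;0 0 0 0 .08 0' >/dev/null&& python3 -c "$P" && python3 -m crank '0 0 0 0 .04 0;0 0 0 0 .08 0' >/dev/null&& python3 -c "$P"
```

```text
28.1 [-0.5 -0.4  2.7] [-0.2  0.1  0. ] 0.0254
23.5 [-1.4 -1.   3.1] [-0.38  0.19  0.04] 0.0251
18.9 [-1.2 -2.1  2.5] [-0.59  0.11  0.13] 0.0254
14.4 [-0.1 -2.2  3. ] [-0.6   0.12  0.29] 0.0252
```

The catch came at 14°, as predicted, so the bolt is at its hard stop and the excess turn was the hex slipping over. I'll press it gently up to about 0.4 N m and no further.

```bash
P='
from h import *
o=bot.get_obs();print(o["tcp_rot"][2].round(1),o["ee_pos"].round(4),o["wrist_force"].round(1),o["torque"].round(2),round(o["opening"],4));import sys;sys.exit(int(o["torque"][2]>.38))'; python3 -m crank '0 0 0 0 .0 0;0 0 0 0 .0 0'>/dev/null; python3 -c "$P" && python3 -m crank '0 0 0 0 .03 0;0 0 0 0 .03 0'>/dev/null && python3 -c "$P" && python3 -m crank '0 0 0 0 .03 0;0 0 0 0 .03 0' >/dev/null&& python3 -c "$P"
```

```text
14.5 [ 0.4971 -0.2096  0.1109] [ 0.3 -2.8  3.2] [-0.8   0.01  0.22] 0.0253
12.7 [ 0.4971 -0.2095  0.1108] [-0.2 -3.   3.8] [-1.02  0.07  0.28] 0.0251
10.9 [ 0.4971 -0.2094  0.1107] [-0.3 -4.4  3.4] [-1.15 -0.03  0.29] 0.025
```

```bash
P='
from h import *
o=bot.get_obs();print(o["tcp_rot"][2].round(1),o["ee_pos"].round(4),o["wrist_force"].round(1),o["torque"].round(2),round(o["opening"],4));import sys;sys.exit(int(o["torque"][2]>.42))'; python3 -m crank '0 0 0 0 .0 0;0 0 0 0 .0 0' - 120 >/dev/null; python3 -c "$P" && python3 -m crank '0 0 0.0005 0 .03 0;0 0 .0005 0 .03 0'>/dev/null && python3 -c "$P" && python3 -m crank '0 0 0 0 .03 0;0 0 0 0 .03 0' >/dev/null&& python3 -c "$P"
```

```text
11.0 [ 0.4971 -0.2094  0.1108] [ 0.8 -3.7  4.6] [-1.19 -0.06  0.34] 0.0243
9.2 [ 0.4971 -0.2092  0.1108] [ 0.5 -5.3  3.6] [-1.61 -0.11  0.36] 0.0244
7.5 [ 0.4971 -0.2092  0.1108] [ 0.7 -6.3  4.2] [-1.58 -0.17  0.47] 0.0246
```

Static 0.47 N m is held, well above the 0.12 N m friction, so the bolt is firmly at its stop. I'll unwind part of the twist without driving the bolt back, then lift.

```bash
P='
from h import *
o=bot.get_obs();print(o["tcp_rot"][2].round(1),o["ee_pos"].round(4),o["wrist_force"].round(1),o["torque"].round(2),round(o["opening"],4))'; python3 -m crank '0 0 -.0004 0 -.05 0;0 0 -.0008 0 -.1 0;0 0 -.0008 0 -.1 0' - 80 >/dev/null; python3 -c "$P"; python3 -m crank '0 -.003 0 0 0 0;0 -.006 0 0 0 0;0 -.009 0 0 0 0;0 -.012 0 0 0 0' >/dev/null; python3 -c "$P"
```

```text
13.3 [ 0.497  -0.2096  0.1107] [ 1.3 -4.2  4.7] [-0.88 -0.16 -0.06] 0.025
13.2 [ 0.4961 -0.2089  0.1161] [ 12.8  -6.3 -39.6] [-2.1  -3.77  0.02] 0.0247
```

```bash
P='
from h import *
o=bot.get_obs();print(o["tcp_rot"].round(1),o["ee_pos"].round(4),o["wrist_force"].round(1),o["torque"].round(2),round(o["opening"],4))'; python3 -m crank '0 .006 0 0 0 0;0 .0095 0 0 0 0;0 .0095 0 0 0 0' >/dev/null; python3 -c "$P"; python3 -m crank '0 0 0 0 -.04 0;0 0 0 0 -.08 0;0 0 0 0 -.08 0' >/dev/null; python3 -c "$P"; python3 -m crank '0 -.002 0 0 0 0;0 -.002 0 0 0 0' >/dev/null; python3 -c "$P"
```

```text
[-90.   -0.   13.2] [ 0.497  -0.2096  0.1137] [-1.1 -2.4  9. ] [-0.72  0.45  0.08] 0.0245
[-90.   -0.   17.9] [ 0.497  -0.2096  0.1141] [-1.1 -2.5  8.9] [-0.63  0.25 -0.06] 0.0247
[-90.   -0.   17.8] [ 0.497  -0.2095  0.1155] [ 0.7 -3.1  3.5] [-0.78 -0.19 -0.1 ] 0.0246
```

```bash
P='
from h import *
o=bot.get_obs();print(o["tcp_rot"].round(1),o["ee_pos"].round(4),o["wrist_force"].round(1),o["torque"].round(2),round(o["opening"],4))'; python3 -m crank '0 -.002 0 0 0 0;0 -.002 0 0 0 0' >/dev/null; python3 -c "$P"; python3 -m crank '0 -.002 0 0 0 0;0 -.002 0 0 0 0' >/dev/null; python3 -c "$P"
```

```text
[-90.    0.   17.9] [ 0.4968 -0.2094  0.1163] [ 3.3 -3.4 -5.3] [-0.93 -0.74 -0.08] 0.0249
[-89.9   0.1  17.9] [ 0.4966 -0.2093  0.1166] [  6.7  -4.1 -18.2] [-1.21 -1.71  0.01] 0.0247
```

```bash
P='
from h import *
o=bot.get_obs();print(o["tcp_rot"].round(1),o["ee_pos"].round(4),o["wrist_force"].round(1),o["torque"].round(2),round(o["opening"],4))'; python3 -m crank '0 0 0 0 0 0;0 .006 0 0 0 0;0 .006 0 0 0 0;0 .006 0 0 0 0' -0.1 20 >/dev/null; python3 -c "$P
ims={n:vision.camera(n) for n in('side','top')}
for n in ims: cv2.imwrite(f'pics/{n}R.png',cv2.cvtColor(ims[n],cv2.COLOR_RGB2BGR))
g=ims['side'].mean(2).astype(int)
for y in range(128,166): print(y,*['%3d'%a for a in g[y,288:311]])
"; python3 -m crank '0 0 0 0 0 0;0 0 0 0 0 0;0 0 0 0 0 0;0 0 0 0 0 0;0 0 0 0 0 0' 0.6 60 >/dev/null; python3 -c "$P"; python3 -m crank '0 -.002 0 0 0 0;0 -.003 0 0 0 0' >/dev/null; python3 -c "$P"
```

```text
[-90.    0.   17.9] [ 0.4968 -0.2094  0.1132] [0.  0.7 0.1] [ 0.01 -0.04 -0.03] 0.047
128  19  18  17  22  25  25  25  68 144 176 175 175 150 120 120 130 138 138 138  94  25  22  23
129  25  21  18  23  25  25  36  92 153 176 176 185 191 166 138 138 139 139 139 101  40  25  25
130  21  16  18  20  23  25  67 108 122 153 184 192 169 139 119 122 139 139 108  56  29  25  25
131  21  22  25  25  23  46  97 104  75  64  87  79  40  24  20  99 139 139  99  29  19  26  24
132  22  22  24  23  43  94  87  30  15  29  56  86 101  74  28  50 112 138  97  27  19  21  25
133  22  24  25  25  97 127  83  22  13  70 117 132 134 135  89  29 104 138  98  26  20  23  22
134  23  25  24  25 128 173 122  22  13  50 107 132 134 106  48  15  70 122  93  12  50  88  77
135  23  25  24  37 131 175 124  27  13  16  31  42  42  31  16  14  48 111  93  12  51 106  94
136  23  25  33  59 103 153 124  28  10  13  16  18  24  24  25  22  33 104  92  11  49 106  95
137  21  32  99 105 101 153 125  28  12  14  14  13  11  11  14  14  28 102  92  10  50 106  94
138  25  44 101 103  99 122  89  30  12  12  12  13  1
[... 2116 characters left out ...]
8  55  57  53  73  97 104 104 105 106
161 107 104 104 104 104 104  93  70  62  78 111 128 104  65  58  58  55  83 103 103 104 103 104
162 111 111 112 116 117 116 111  99  82  60  57  58  55  55  52  60  87 102 103 103 104 103 104
163 116 116 118 118 118 112 104 105 104  95  85  77  68  78  95 104 103 103 103 104 103 104 104
164 117 115 116 118 113 106 105 103 103 104 102 104 103 103 104 104 104 102 102 102 103 102 103
165 115 114 115 110 106 104 105 104 105 104 104 104 104 104 104 104 105 104 103 102 102 103 104
[-90.    0.   17.9] [ 0.4969 -0.2097  0.1132] [-2.3 -1.2  2.1] [-0.15  0.44  0.04] 0.0253
[-89.9   0.1  17.9] [ 0.4965 -0.2094  0.1142] [  2.8  -1.2 -22. ] [-0.67 -1.    0.02] 0.0253
```

The key still won't lift. From the torque trace, the free play at the stop spans yaw ≈ 24–40° (mod 60), and I twisted past that, so the hex is jammed about 10–20° out of line. I'll carry it over clockwise into the next free zone, come gently up to the stop there, and lift from within the free play.

```bash
P='
from h import *
o=bot.get_obs();print(round(o["time"],1),o["tcp_rot"].round(1),o["ee_pos"].round(4),o["wrist_force"].round(1),o["torque"].round(2),round(o["opening"],4))'; python3 -m crank '0 .0025 0 0 0 0;0 .0025 0 0 0 0;0 .0025 0 0 .06 0;0 .0025 0 0 .12 0;0 .0025 0 0 .18 0' - 110 >/dev/null; python3 -c "$P";python3 -m crank '0 0 0 0 .06 0;0 0 0 0 .12 0' >/dev/null; python3 -c "$P";python3 -m crank '0 0 0 0 .06 0;0 0 0 0 .12 0' >/dev/null; python3 -c "$P";python3 -m crank '0 0 0 0 .06 0;0 0 0 0 .12 0' >/dev/null; python3 -c "$P"
```

```text
37.2 [-90.   -0.    7.4] [ 0.4969 -0.2096  0.114 ] [-0.9 -1.3 -4.3] [-0.34  0.39  0.34] 0.025
37.4 [-90.   -0.    0.6] [ 0.4969 -0.2096  0.114 ] [-1.6 -1.3 -3.8] [-0.33  0.36  0.34] 0.0249
37.6 [-90.   -0.   -6.3] [ 0.4969 -0.2096  0.114 ] [-1.1 -0.9 -4. ] [-0.35  0.31  0.27] 0.025
37.8 [-90.   -0.  -13.2] [ 0.497  -0.2096  0.114 ] [-0.4 -1.  -2.6] [-0.32  0.26  0.13] 0.025
```

```bash
P='
from h import *
o=bot.get_obs();print(round(o["time"],1),o["tcp_rot"].round(1),o["ee_pos"].round(4),o["wrist_force"].round(1),o["torque"].round(2),round(o["opening"],4))'; python3 -m crank '0 0 0 0 .06 0;0 0 0 0 .12 0' >/dev/null; python3 -c "$P";python3 -m crank '0 0 0 0 .06 0;0 0 0 0 .12 0' >/dev/null; python3 -c "$P";python3 -m crank '0 -.0015 0 0 0 0;0 -.0015 0 0 0 0' >/dev/null; python3 -c "$P";python3 -m crank '0 .0015 0 0 0 0;0 .0015 0 0 .05 0;0 .0015 0 0 .05 0' >/dev/null; python3 -c "$P"
```

```text
38.0 [-90.   -0.  -20.1] [ 0.497  -0.2097  0.1141] [-0.9 -1.3 -2.1] [-0.24  0.28  0.02] 0.025
38.2 [-90.   -0.1 -27. ] [ 0.4971 -0.2096  0.1143] [-0.7  0.4 -2.3] [-0.09  0.12  0.01] 0.0251
38.4 [-90.   -0.1 -26.7] [ 0.4972 -0.2096  0.1158] [-0.3 -0.1 -1.6] [-0.08  0.1  -0.02] 0.0247
38.7 [-90.   -0.  -29.7] [ 0.497  -0.2095  0.1136] [-0.1 -0.7 -2.4] [ 0.   -0.    0.02] 0.0247
```

Free now: it lifts 1.5 mm with no extra force. Next I'll ease clockwise to the stop in small steps.

```bash
P='
from h import *
import sys
o=bot.get_obs();print(round(o["time"],1),o["tcp_rot"][2].round(1),o["ee_pos"].round(4),o["wrist_force"].round(1),o["torque"].round(3));sys.exit(int(o["torque"][2]>.22))'; R='python3 -c'; $R "$P" && python3 -m crank '0 0 0 0 .04 0;0 0 0 0 .04 0' >/dev/null&& $R "$P"&& python3 -m crank '0 0 0 0 .04 0;0 0 0 0 .04 0' >/dev/null&& $R "$P"&& python3 -m crank '0 0 0 0 .04 0;0 0 0 0 .04 0' >/dev/null&& $R "$P"&& python3 -m crank '0 0 0 0 .04 0;0 0 0 0 .04 0' >/dev/null&& $R "$P"&& python3 -m crank '0 0 0 0 .04 0;0 0 0 0 .04 0' >/dev/null&& $R "$P"&& python3 -m crank '0 0 0 0 .04 0;0 0 0 0 .04 0' >/dev/null&& $R "$P"&& python3 -m crank '0 0 0 0 .04 0;0 0 0 0 .04 0' >/dev/null&& $R "$P"&& python3 -m crank '0 0 0 0 .04 0;0 0 0 0 .04 0' >/dev/null&& $R "$P"
```

```text
38.7 -29.7 [ 0.497  -0.2095  0.1136] [-0.1 -0.7 -2.4] [ 0.002 -0.004  0.016]
38.9 -31.9 [ 0.497  -0.2096  0.1136] [-0.1 -0.5 -1.6] [-0.067  0.084  0.004]
39.1 -34.2 [ 0.497  -0.2096  0.1136] [-0.1 -0.8 -1.4] [-0.167  0.064 -0.009]
39.3 -36.5 [ 0.497  -0.2097  0.1136] [-0.4 -0.5 -3.4] [-0.289  0.104 -0.022]
39.5 -38.8 [ 0.497  -0.2098  0.1136] [ 0.2 -2.  -1.6] [-0.399  0.088 -0.011]
39.7 -41.0 [ 0.497  -0.2098  0.1136] [-0.4 -2.2 -1.6] [-0.496  0.052  0.056]
39.9 -43.3 [ 0.497  -0.2097  0.1137] [-0.8 -2.  -1.4] [-0.579  0.081  0.127]
40.1 -45.6 [ 0.497  -0.2097  0.1136] [-0.2 -2.7 -2.7] [-0.659  0.01   0.215]
40.3 -47.9 [ 0.497  -0.2097  0.1136] [ 0.  -2.8 -2.1] [-0.716 -0.005  0.173]
```

The contact edge is at −41°, the previous 19° less 60°, and torque rises there, so the bolt has not moved since: it is at its stop. One more small nudge, then back into the free play while watching for drag.

```bash
P='
from h import *
import sys
o=bot.get_obs();print(round(o["time"],1),o["tcp_rot"][2].round(1),o["ee_pos"].round(4),o["wrist_force"].round(1),o["torque"].round(3))'; R='python3 -c'; python3 -m crank '0 0 0 0 .04 0;0 0 0 0 .04 0' >/dev/null; $R "$P"; python3 -m crank '0 0 0 0 -.04 0;0 0 0 0 -.08 0' >/dev/null; $R "$P"; python3 -m crank '0 0 0 0 -.04 0;0 0 0 0 -.08 0' >/dev/null; $R "$P"; python3 -m crank '0 0 0 0 -.04 0;0 0 0 0 -.08 0' >/dev/null; $R "$P"; python3 -m crank '0 -.001 0 0 -.0 0;0 -.0015 0 0 0 0' >/dev/null; $R "$P"
```

```text
40.5 -50.2 [ 0.497  -0.2097  0.1137] [ 0.8 -2.2 -3.2] [-0.774  0.008  0.264]
40.7 -45.5 [ 0.497  -0.2097  0.1137] [ 0.4 -2.6 -1.7] [-0.761  0.012 -0.17 ]
40.9 -40.9 [ 0.497  -0.2097  0.1137] [-0.3 -2.1 -2. ] [-0.661  0.03  -0.111]
41.1 -36.3 [ 0.497  -0.2097  0.1136] [-0.3 -2.6 -2. ] [-0.697 -0.014 -0.09 ]
41.3 -36.5 [ 0.4968 -0.2096  0.1139] [  4.1  -4.9 -16.4] [-1.148 -0.888 -0.081]
```

Going back clearly drags the bolt with the key: it wedges in the socket once pressed past the contact edge. The previous carry-over ended free with the bolt still at its stop and the torque never reversing. I'll repeat that and lift straight away from the free zone near −88°.

```bash
P='
from h import *
import sys
o=bot.get_obs();print(round(o["time"],1),o["tcp_rot"][2].round(1),o["ee_pos"].round(4),o["wrist_force"].round(1),o["torque"].round(3),o["q"][5].round(1))'; R='python3 -c'; python3 -m crank '0 .0015 0 0 .06 0;0 .0015 0 0 .12 0;0 .0015 0 0 .18 0;0 .0015 0 0 .24 0' - 110 >/dev/null; $R "$P"; python3 -m crank '0 0 0 0 .06 0;0 0 0 0 .12 0' >/dev/null; $R "$P"; python3 -m crank '0 0 0 0 .06 0;0 0 0 0 .12 0' >/dev/null; $R "$P"; python3 -m crank '0 0 0 0 .06 0;0 0 0 0 .12 0' >/dev/null; $R "$P";  python3 -m crank '0 0 0 0 .06 0;0 0 0 0 .12 0' >/dev/null; $R "$P"; python3 -m crank '0 0 0 0 .06 0;0 0 0 0 .12 0' >/dev/null; $R "$P"
```

```text
41.7 -50.4 [ 0.497  -0.2097  0.1137] [-0.4 -3.5 -4.8] [-0.898 -0.083  0.379] 117.6
41.9 -57.3 [ 0.4969 -0.2097  0.1137] [-0.  -4.2 -3.9] [-0.992 -0.093  0.352] 124.4
42.1 -64.2 [ 0.497  -0.2098  0.1138] [-0.  -3.4 -4.2] [-1.034 -0.051  0.24 ] 131.3
42.3 -71.1 [ 0.4969 -0.2098  0.1138] [-0.6 -3.  -4.8] [-1.058 -0.048  0.172] 138.2
42.5 -78.0 [ 0.4969 -0.2098  0.1139] [ 0.5 -2.7 -3. ] [-1.037  0.052 -0.048] 145.1
42.7 -84.8 [ 0.4969 -0.2097  0.1141] [-0.8 -2.3 -2.6] [-0.659  0.162  0.005] 152.0
```

```bash
P='
from h import *
import sys
o=bot.get_obs();print(round(o["time"],1),o["tcp_rot"][2].round(1),o["ee_pos"].round(4),o["wrist_force"].round(1),o["torque"].round(3),o["q"][5].round(1));sys.exit(int(o["torque"][2]>.11))'; R='python3 -c'; (python3 -m crank '0 0 0 0 .06 0;0 0 0 0 .1 0;0 0 0 0 .1 0' >/dev/null; $R "$P" && python3 -m crank '0 0 0 0 .05 0;0 0 0 0 .05 0' >/dev/null && $R "$P"&& python3 -m crank '0 0 0 0 .05 0;0 0 0 0 .05 0' >/dev/null&& $R "$P" && python3 -m crank '0 0 0 0 .05 0;0 0 0 0 .05 0' >/dev/null&& $R "$P"&& python3 -m crank '0 0 0 0 .04 0;0 0 0 0 .04 0' >/dev/null&& $R "$P")
```

```text
43.0 -90.4 [ 0.497  -0.2095  0.1141] [-1.2 -1.4 -1.1] [-0.479  0.228  0.071] 157.6
43.2 -93.3 [ 0.497  -0.2097  0.114 ] [-1.1 -2.2 -0.3] [-0.65   0.241  0.036] 160.4
43.4 -96.1 [ 0.497  -0.2098  0.1139] [-1.2 -3.2  0.4] [-0.85   0.343  0.013] 163.2
43.6 -98.9 [ 0.497  -0.2099  0.1138] [-1.4 -4.3 -0.8] [-1.092  0.42   0.047] 166.0
43.8 -101.2 [ 0.4969 -0.2098  0.1138] [-1.4 -5.  -0.8] [-1.305  0.406  0.074] 168.3
```

The contact edge is again at about −100°, exactly where the stop puts it. I'll back off into the free play without loading the bolt and lift.

```bash
P='
from h import *
import sys
o=bot.get_obs();print(round(o["time"],1),o["tcp_rot"][2].round(1),o["ee_pos"].round(4),o["wrist_force"].round(1),o["torque"].round(3),o["q"][5].round(1));sys.exit(int(o["wrist_force"][2]<-8))'; R='python3 -c'; python3 -m crank '.0006 0 0 0 -.06 0;.0006 0 0 0 -.14 0;.0006 0 0 0 -.14 0' >/dev/null; $R "$P"; python3 -m crank '0 -.002 0 0 0 0;0 -.002 0 0 0 0' >/dev/null; $R "$P" && python3 -m crank '0 -.004 0 0 0 0;0 -.008 0 0 0 0' >/dev/null && $R "$P" &&  python3 -m crank '0 -.01 0 0 0 0;0 -.02 0 0 0 0' >/dev/null && $R "$P"
```

```text
44.1 -93.1 [ 0.497  -0.2099  0.1136] [-0.8 -2.  -1.7] [-0.411  0.081 -0.052] 160.1
44.3 -93.3 [ 0.4969 -0.2099  0.1158] [ 0.1 -0.6 -1.8] [-0.202  0.102  0.042] 160.4
44.5 -93.3 [ 0.4969 -0.21    0.1239] [ 0.2 -0.9 -1. ] [-0.026 -0.012  0.023] 160.4
44.7 -93.3 [ 0.4969 -0.2101  0.1446] [-0.  -0.9 -1.9] [-0.022  0.037 -0.003] 160.4
```

```bash
python3 -m crank '0 -.02 0 0 0 0;0 -.04 0 0 0 0;0 -.055 0 0 -.1 0;0 -.055 0 0 -.1 0'|head -3
python3 - <<'E'
from h import *
goto((.5108,.2172,.195),-6)
E
```

```text
time: 45.1
ee_pos: [0.4978, -0.2105, 0.2017]
tcp_rot: [-89.8, -0.1, -87.5]
rows: [-0.4267  0.0061  0.032 ] [-0.002 -1.422  0.004] | t 45.1 ee [ 0.4978 -0.2105  0.2017] [-89.77  -0.1  -87.46] q1,q6 [-22.9 154.5] F [-0.3  0.5 -2.4] M [0.01 0.05 0.09] op 0.0248
```

```bash
python3 -m crank '-.045 0 .003 0 -.14 0;-.09 0 .007 0 -.28 0;-.135 0 .01 0 -.42 0;-.18 0 .013 0 -.56 0;-.225 0 .017 0 -.7 0;-.27 0 .02 0 -.84 0;-.315 0 .024 0 -.98 0;-.36 0 .027 0 -1.12 0'|head -3
python3 - <<'E'
from h import *
goto((.5108,.2172,.170),-6)
E
```

```text
time: 45.9
ee_pos: [0.508, 0.1525, 0.1982]
tcp_rot: [-90.0, 0.0, -23.2]
rows: [-0.0229  0.0282  0.0605] [-0.  -0.3 -0. ] | t 45.9 ee [0.508  0.1525 0.1982] [-9.000e+01  1.000e-02 -2.321e+01] q1,q6 [ 16.7 129.9] F [ 1.9 -0.7 -0.7] M [ 0.01 -0.13 -0.04] op 0.0248
```

```bash
python3 -m crank '-.011 0 .03 0 -.1 0;-.0229 0 .0605 0 -.2 0;-.0229 .01 .0605 0 -.3 0;-.0229 .025 .0605 0 -.3 0;-.0229 .033 .0605 0 -.3 0;-.0229 .033 .0605 0 -.3 0;-.0229 .033 .0605 0 -.3 0'|head -3
python3 - <<'E'
from h import *
goto((.5108,.2172,.165),-6)
o=bot.get_obs()["ee_pos"]
A=crop("side",258,228,40,52,10);B=crop("top",170,175,40,52,10)
for k in (.0925,): 
  for n,s in(("side",(258,228)),("top",(170,175))): print(n,((proj(n,[o-[0,0,k],[.5108,.2172,.06]])-s)*10).round().tolist())
cv2.imwrite("pics/hole.png",cv2.convertScaleAbs(np.hstack([A,B]),alpha=1.7))
E
```

```text
time: 46.6
ee_pos: [0.5114, 0.215, 0.1659]
tcp_rot: [-90.0, -0.0, -6.3]
rows: [-0.0008  0.0009  0.0021] [-0.    -0.005  0.   ] | t 46.6 ee [0.5114 0.215  0.1659] [-90.    -0.    -6.28] q1,q6 [ 22.8 119.1] F [ 0.3  0.3 -1.3] M [0.05 0.01 0.04] op 0.025
side [[191.0, 369.0], [193.0, 409.0]]
top [[245.0, 269.0], [247.0, 276.0]]
```

View pics/hole.png

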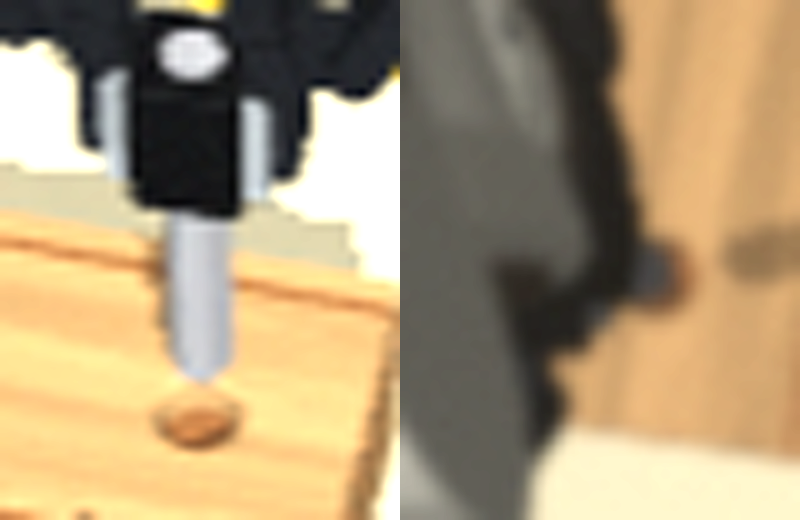

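The tip hangs at (200,372) with the hole at (197,418) in the side crop. The top crop shows the hole's crescent just right of the shank at (680,275). The key is over the hole to within about 2 mm, so I'm lowering gently.

```bash
P='
from h import *
import sys
o=bot.get_obs();print(round(o["time"],1),o["tcp_rot"].round(1),o["ee_pos"].round(4),o["wrist_force"].round(1),o["torque"].round(2));sys.exit(int(o["wrist_force"][2]>4))'; R='python3 -c'; python3 -m crank '0 0 .0015 0 0 0;0 .006 .0015 0 0 0;0 .012 .0015 0 0 0;0 .012 .0015 0 0 0' >/dev/null; $R "$P" && python3 -m crank '0 .003 0 0 0 0;0 .006 0 0 0 0;0 .006 0 0 0 0' >/dev/null; $R "$P" && python3 -m crank '0 .003 0 0 0 0;0 .006 0 0 0 0;0 .006 0 0 0 0' >/dev/null; $R "$P"
```

```text
47.1 [-90.    0.1  -6.2] [0.5111 0.2166 0.1523] [-0.7  1.2 -1.7] [ 0.   -0.05 -0.05]
47.4 [-90.    0.   -6.2] [0.5114 0.2167 0.1471] [-0.5 -0.8 -2.2] [-0.04  0.02 -0.  ]
47.7 [-90.    0.   -6.2] [0.5114 0.2167 0.1411] [-0.4 -0.2 -1.1] [ 0.06 -0.05  0.  ]
```

```bash
P='
from h import *
import sys
o=bot.get_obs();print(round(o["time"],1),o["tcp_rot"].round(1),o["ee_pos"].round(4),o["wrist_force"].round(1),o["torque"].round(2));sys.exit(int(o["wrist_force"][2]>2))'; R='python3 -c'; python3 -m crank '0 .006 0 0 0 0;0 .012 0 0 0 0;0 .012 0 0 0 0' >/dev/null; $R "$P" && python3 -m crank '0 .006 0 0 0 0;0 .012 0 0 0 0;0 .014 0 0 0 0;0 .014 0 0 0 0' >/dev/null; $R "$P" && python3 -m crank '0 .003 0 0 0 0;0 .004 0 0 0 0;0 .004 0 0 0 0' >/dev/null; $R "$P" && python3 -m crank '0 .002 0 0 0 0;0 .003 0 0 0 0;0 .003 0 0 0 0' >/dev/null; $R "$P"
```

```text
48.0 [-90.    0.1  -6.2] [0.5111 0.2165 0.1283] [ 0.7  0.4 -1.1] [ 0.   -0.03  0.03]
48.4 [-90.    0.   -6.2] [0.5113 0.2166 0.1151] [ 2.1  0.7 -1.7] [-0.    0.05  0.02]
48.7 [-90.    0.   -6.2] [0.5115 0.2167 0.1115] [-0.6  0.4 -2.6] [ 0.03  0.02 -0.03]
49.0 [-90.    0.   -6.2] [0.5115 0.2167 0.1084] [-0.7 -0.  -1.9] [ 0.05 -0.    0.04]
```

```bash
P='
from h import *
import sys
o=bot.get_obs();print(round(o["time"],1),o["tcp_rot"].round(1),o["ee_pos"].round(4),o["wrist_force"].round(1),o["torque"].round(2));sys.exit(int(o["wrist_force"][2]>1))'; R='python3 -c'; (python3 -m crank '0 .001 0 0 0 0;0 .001 0 0 0 0' >/dev/null; $R "$P" && python3 -m crank '0 .001 0 0 0 0;0 .001 0 0 0 0' >/dev/null&& $R "$P" && python3 -m crank '0 .001 0 0 0 0;0 .001 0 0 0 0' >/dev/null&& $R "$P" && python3 -m crank '0 .001 0 0 0 0;0 .001 0 0 0 0' >/dev/null&& $R "$P"  && python3 -m crank '0 .001 0 0 0 0;0 .001 0 0 0 0' >/dev/null&& $R "$P")
```

```text
49.2 [-90.    0.   -6.2] [0.5116 0.2167 0.1075] [-0.3 -0.6 -1.5] [ 0.02 -0.07  0.01]
49.4 [-90.    0.   -6.2] [0.5115 0.2167 0.1065] [ 0.6  0.3 -2. ] [-0.    0.02  0.04]
49.6 [-90.    0.   -6.2] [0.5115 0.2167 0.1055] [-0.4  0.8 -1.9] [-0.   -0.    0.03]
49.8 [-90.    0.   -6.2] [0.5115 0.2167 0.1045] [ 0.4  0.5 -2.4] [ 0.01 -0.05 -0.02]
50.0 [-90.   -0.   -6.2] [0.5116 0.2168 0.1043] [-2.9 -0.9  4.2] [-0.22  0.5   0.02]
```

Floor reached. Releasing and backing off.

```bash
python3 -m crank '0 0 0 0 0 0;0 0 0 0 0 0;0 0 0 0 0 0;0 0 0 0 0 0;0 -.015 0 0 0 0;0 -.04 0 0 0 0;0 -.075 0 0 0 0;0 -.115 0 0 0 0' -0.9 20 | tail -3
python3 -m crank '0 -.02 -.045 0 0 0;-.04 -.02 -.07 0 0 0;-.085 -.02 -.09 0 0 0;-.13 -.02 -.1 0 0 0;-.17 -.02 -.1 0 0 0;-.17 -.02 -.1 0 0 0;-.17 -.02 -.1 0 0 0' | head -3
python3 - <<'E'
from h import *
a=cv2.cvtColor(vision.camera("side"),cv2.COLOR_RGB2BGR);b=cv2.cvtColor(vision.camera("top"),cv2.COLOR_RGB2BGR)
a0=cv2.imread("pics/side0.png");b0=cv2.imread("pics/top0.png")
cv2.imwrite("pics/fin.png",np.vstack([np.hstack([a[60:360,130:450],b[60:360,60:500]])]))
A=crop("side",215,230,80,60,5,a)
p=np.abs(a.astype(int)-a0).max(2)>40
print(bot.get_obs()["time"],"diff px rack",p[70:185,260:370].sum(),"key",p[230:285,225:300].sum())
E
```

```text
tcp_rot: [-90.0, 0.0, -6.2]
wrist_force: [0.6, 0.1, 0.4]
opening: 0.081
time: 51.5
ee_pos: [0.3316, 0.1358, 0.2401]
tcp_rot: [-89.9, -0.2, -6.1]
51.6 diff px rack 3862 key 16
```

View pics/fin.png

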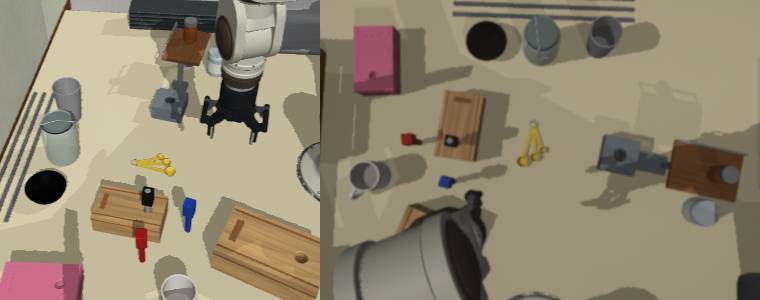

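```bash
python3 -c "
from workcell import bot
print(bot.job_done())"
```

```text
the job is handed in; nothing more can be done
None
```

I took the steel hex key from the smaller bamboo box, turned the bolt clockwise to what I judged to be its stop, stood the key back in its hole, and handed in at about 52 s.

**Bolt:**
- That the bolt is tight is inferred from feel; I had no direct reading of it.
- The torque rose to 0.3–0.5 N m, well above the 0.12 N m friction. The hex then met resistance at the same place every 60°, the last time at the expected angle.

**What went wrong:**
- I pushed past the stop, so the key slipped over inside the socket several times and wedged twice. While wedged it was pulled upward with up to about 40 N.
- Backing off while wedged dragged the bolt back by up to about 14°. I turned it clockwise to the stop again. On the final light check the contact was where the stop puts it, and the key lifted out freely from the slack. A few degrees of looseness can't be ruled out.

**Pressing force:** the largest downward force I read was about 11 N, below the 20 N limit. I only had readings at the end of each move.

**Last check:** the final picture shows the key standing in its hole, almost the same as in the first picture. The other things visible look in place, though the arm hid part of the scene. The pixel comparison of the rack area was useless because the arm was in that view.

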